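# Draw a guide shaft out of its storage tube into the catch of the assembly fixture

### The arm

A 6-joint arm with a two-finger parallel gripper is mounted at the origin on the work surface. World frame = base frame: x ahead of the robot, y to its left, z up, the work surface at z = 0. Lengths are in m, angles in rad, forces in N, time in s.
With the tool pointing down it reaches from about 0.275 to 0.975 m from the base axis. Payload 8.4 kg.
Tool frame: the origin (TCP) lies midway between the tips of the shut fingers; the grasp point (between the pads) lies manip.pinch_z behind it (manip.pinch_z is the distance from the TCP to the grasp point, in m); z points along the fingers, x is the direction in which the jaws open and shut, and the axes are right-handed (so a half turn about z gives the same grasp; the last joint's range is limited). The gripper opens to 92 mm and grips with 3 to 60 N. Pads are 20 mm wide; open, the fingers measure 128 mm over their backs; the gripper's body (75 mm by 189 mm) begins 69 mm behind the grasp point.
Start: joints at [1.237, 0.353, 1.633, -0, 1.155, -0.002], TCP at [0.204, 0.591, 0.181] pointing down, gripper open.
Joint ranges: [-2.63, 2.63], [-0.92, 2.1], [0.06, 2.66], [-1.3, 4.44], [0, 2.69], [-3.02, 3.02]. Speed limits (rad/s): [2.22, 2.22, 2.79, 3.14, 3.14, 3.14].

### API

Orientations are given as a rotation vector (axis times angle).
In Python, from workcell import manip gives the robot as it stands.
- The arm moves only by the tool apply_moves, never from a script. Its argument "series" is a list of rows, each a list of 3 entries, a list of its own where there are three numbers: the shift along the tool's x, y, z in units of 30 mm (1.0 is 30 mm), then the turn, a rotation vector about the tool's x, y, z in units of 6 degrees (1.0 is 6 degrees), then the closure in counts, from 0 (fully open) to 255 (shut). A call has 1 to 10 rows; each row shifts and turns the commanded pose from where the row before left it, along the tool's axes as they then stand; what a row does not reach is not made up. A row lasts 1/12 s, in which the tool goes at most 41.7 mm and 7.16 degrees, less where a joint would pass 70% of its speed; a pose out of reach is approached as far as the arm can. A call is refused whole if a number of a shift passes 1 or a number of a turn 1, either way. A call with a gripper value outside its range is refused whole. The fingers move at their own pace and stop on an object; "grip_force" is the grip in N (left out, the last holds). Time passes only in rows, so rows that do not move let the fingers close. It gives the time, the measured TCP pose, the force and the opening at its end, in the units of the state.
- manip.observe(): the state, without advancing time (a new reading comes with each control period).
- manip.read_camera(name): name is "scene" or "top" or "wrist"; returns the picture (480x640x3 uint8, blue, green, red); there is no depth.
- manip.camera_params(name): a dict with "vfov" (degrees; the focal length in pixels is half the picture's height over the tangent of half this angle, whatever the lens; pixels are square), "cx", "cy" (the principal point, pixels), "distortion" ([k1, k2, p1, p2, k3] as OpenCV has them; the pictures are not rectified), "R" (3x3) and "t" (3): a world point X has camera coordinates R X + t. Camera axes: x right, y down, z forward; pixel columns grow to the right and rows downward; lengths in m; the calibration is good to about 2 mm. A picture is of the moment at which its call begins: read the wrist's pose just before it. camera_params takes no time and is no camera call; for the wrist camera it gives the pose at the moment of the call.
- manip.close_job(): hands the job in, once; it reports no verdict.
Trained networks look in the newest picture that a camera, given by its name, has taken for a name from the list of things; names that differ only in an ending like _2 or _b are one class to them, and where a whole thing is asked for, a point or a joint stands for the part that bears it (a point fixed in the world has none). Each returns a list of dicts, best first, with "confidence" (0 to 1); they miss things now and then, are a little off and sometimes report something else, mostly with a low value. They report only what shows in the picture. A call takes as long as a camera call.
- manip.spot_in(query, camera): "location" ([x, y, z] in m, in world coordinates, good to about 4 mm: the middle of the surface that is visible of it).
- manip.regions_of(query, camera): "region" (480x640 bool, what is visible of it).
The state is a dict: "time": time; "qpos": joint angles; "joint_velocities": joint speeds; "joint_efforts": joint torques, N m; "eef_pos": TCP position; "orientation": TCP orientation; "wrist_force": force on the tool from outside, world axes, zero at the start; "ft_torque": the same for the moment, N m; "gripper_width": opening from 0.0 (shut) to 1.0 (fully open).
Only numpy, scipy, OpenCV 4.12 (cv2) and the standard library are available. Lean on these libraries where they do the work, as an engineer would, in place of code of your own. Each camera call takes 0.05 s, during which the arm holds its last target.

### The job

Draw the long steel rod out of the horizontal storage tube, hand over hand, along the three open guides of the fixture, so that its front end pushes the spring catch aside on the way. Bring it fully home against the end stop, so that the catch clicks out behind its rear end, and leave it lying there in the guides; do not disturb the other things on the bench.

Things in the scene. Friction and masses are not known exactly. Their poses are not given: they have to be found in the camera images.
- mouth (a point): Centre of the storage tube's open end, 75 mm above the bench. Grey plastic tube, 28 mm outside, 19 mm bore, 280 mm long, level, closed at its far end. Axes: x runs level out of the mouth along the line on which the rod is drawn, z up, y level, towards the catch. The tube and guides are one fixture fixed to the bench; its place and heading vary.
- fixture: The whole fixture: aluminium base plate 800 x 90 mm, top 12 mm above the bench, with the tube in two black clamps (tops 20 mm above the tube's axis), then three black guides and an end stop. Origin at bench height under the tube's line, 215 mm past the mouth; axes as the mouth's. The gripper cannot pass a guide while it holds the rod.
- guide1 (a point): On the tube's axis, at the entry of guide 1, 130 mm past the mouth; the guide runs to 190 mm. Every guide is a U open at the top, 20 mm wide inside, walls 8 mm thick, flared towards the tube, floor level with the bottom of the bore, wall tops 8.5 mm above the tube's axis. From mouth to here the rod is free: grip it from above, fingers at its two sides, only the base plate below.
- guide2 (a point): On the tube's axis, at the entry of guide 2, 265 mm past the mouth; the guide runs to 285 mm. Between guides 1 and 2 (190 to 265 mm) and between guides 2 and 3 (285 to 395 mm) the rod can also be gripped from above, with only the base plate below it.
- stop (a point): Face of the aluminium end stop on the tube's axis, 467 mm past the mouth; its top is 12 mm above the axis. Guide 3 runs from 395 mm past the mouth up to this face.
- rod: Plain straight steel-coloured rod (shaft), 16 mm diameter, 300 mm long, both ends tapered over the last 4 mm to 11 mm diameter, about 0.25 kg. Starts mostly inside the tube, its front end 60 to 95 mm out of the mouth. Slides with light friction; its axis rests 1.5 mm below the tube's axis in the tube and in the guides. Origin at its middle, on its axis; its x axis points along the rod to the front end (out of the tube); it may roll about x.
- rod_front (a point): Centre of the rod's front (leading) end face, 150 mm from its middle.
- rod_rear (a point): Centre of the rod's rear end face, inside the tube at the start, 150 mm from the middle. When the rod is home against the stop it is 167 mm from the mouth along the mouth's x.
- catch (a joint): Spring catch, a steel slide. 0 = sprung fully out, nose at the rod's centre line, across the way; grows as it is pushed aside along the mouth's +y: 0.006 to 0.010 m while the rod lies past it, at most 0.014. Its spring gives 1.2 N (out) to 3 N (aside); drawing the rod past its ramp takes about 5 N. It springs out behind the rod's rear end.
- catch_face (a point): The catch in its grey housing beside guide 1, on the +y side: the point on the tube's axis where its square rear face crosses it, 162 mm past the mouth. The ramp side faces the tube.
- unit: Green metal equipment case, 110 x 75 x 100 mm, with connectors on top; bystander beside the tube. Origin under its middle.
- driver: Screwdriver, 190 mm, lying on the robot's side of the fixture; bystander.
- spanner: Spanner, 160 mm, lying on the far side of the fixture; bystander.
- foam: Cream foam block, 90 x 120 x 30 mm, on the far side; bystander. Origin under its middle.
- pot: Small jar, 48 mm diameter, 55 mm tall, on the far side; bystander. Origin under its middle.
- partsbin: Small open black bin, 90 x 120 x 45 mm, on the robot's side; bystander. Origin under its middle.
- spacer: Short round aluminium spacer lying on the robot's side, 18 mm diameter, 70 mm long; bystander.

How it is judged:
By the outcome, as a careful person would: the job done as asked, in the order asked, and still so for the second after the job is handed in, with the robot touching nothing.
It also fails if it takes over 58 s, if anything falls off the work surface, if the arm or the gripper's body presses on something with over 40 N, if the wrist force passes 120 N, or if a joint passes its speed limit or range.

## Working session

There is one attempt and no reset: what is moved stays moved. The work goes in short steps, Python scripts to look and compute and a tool call to move; the robot and the scene stay as the last step left them, time stands still between calls to the robot, and variables do not carry over. Pictures are saved under pics/ and viewed, and the job is handed in when it is done.

Besides the shell and the picture viewer there is one more tool, called after "Call:" as name(argument=value, ...) on one line, values as JSON. apply_moves: Moves the arm, as the interface text tells. Its arguments: {"type":"object","properties":{"series":{"type":"array","items":{"type":"array"}},"grip_force":{"type":"number"}},"required":["series"]}

```bash
ls; mkdir -p pics; cat > h.py <<'E'
import numpy as np, cv2
from workcell import manip
from scipy.spatial.transform import Rotation as R
E
python3 - <<'E'
from h import *
s=manip.observe();print({k:np.round(v,4).tolist() for k,v in s.items()});print(manip.pinch_z)
for c in ["scene","top","wrist"]:
    im=manip.read_camera(c);cv2.imwrite(f"pics/{c}0.png",im)
    p=manip.camera_params(c);print(c,p)
    for q in ["mouth","guide1","guide2","stop","catch_face","rod_front","rod","unit"]:
        if c=="wrist":continue
        r=manip.spot_in(q,c)
        print(q,[(np.round(d["location"],4).tolist(),round(d["confidence"],2)) for d in r[:2]])
E
```

```text
pics
{'time': 0.0, 'qpos': [1.2366, 0.3536, 1.6341, -0.0, 1.1552, -0.0024], 'joint_velocities': [0.0003, -0.0001, 0.0004, 0.0017, -0.0016, -0.0004], 'joint_efforts': [-0.002, -59.3832, -33.4224, 0.0696, 0.0232, -0.0001], 'eef_pos': [0.2034, 0.5904, 0.1807], 'orientation': [2.5571, 1.8237, -0.0017], 'wrist_force': [0.265, -0.547, 0.0284], 'ft_torque': [-0.0261, -0.0489, -0.0579], 'gripper_width': 1.0003}
0.0187
scene {'vfov': 57.77071825501014, 'cx': 321.57985418967223, 'cy': 236.90894534628939, 'distortion': array([-0.059545,  0.      ,  0.      ,  0.      ,  0.      ]), 'R': array([[ 0.54514877,  0.83831375,  0.00654833],
       [ 0.70663729, -0.45528968, -0.54164106],
       [-0.45108376,  0.29990226, -0.84058437]]), 't': array([-0.39747791, -0.31625326,  1.12744963])}
mouth []
guide1 [([0.5899, 0.0583, 0.0132], 0.62), ([0.7511, 0.3258, 0.0984], 0.24)]
guide2 [([0.5899, 0.0583, 0.0132], 0.62), ([0.7511, 0.3258, 0.0984], 0.24)]
stop [([0.594, 0.0628, 0.0143], 0.8)]
catch_face [([0.5958, 0.0558, 0.0119], 0.88)]
rod_front [([0.593, 0.1922, 0.0812], 0.88)]
rod [([0.594, 0.1951, 0.0792]
[... 498 characters left out ...]
0.56)]
guide2 [([0.5808, 0.1125, 0.0123], 0.56)]
stop [([0.583, 0.1173, 0.012], 0.62)]
catch_face [([0.6908, -0.1875, 0.0312], 0.67), ([0.5779, 0.118, 0.0117], 0.66)]
rod_front [([0.587, 0.1987, 0.0819], 0.88)]
rod [([0.5889, 0.1927, 0.081], 0.82)]
unit [([0.7299, 0.342, 0.0943], 0.83)]
wrist {'vfov': 61.73086581742072, 'cx': 315.0667068461253, 'cy': 235.95951245039214, 'distortion': array([-0.05303255,  0.        ,  0.        ,  0.        ,  0.        ]), 'R': array([[ 3.25830411e-01,  9.45428043e-01,  5.98931753e-04],
       [ 9.11555208e-01, -3.14324474e-01,  2.65079662e-01],
       [ 2.50802005e-01, -8.58250558e-02, -9.64226329e-01]]), 't': array([-0.62335681, -0.02852385,  0.39090445])}
```

View pics/top0.png

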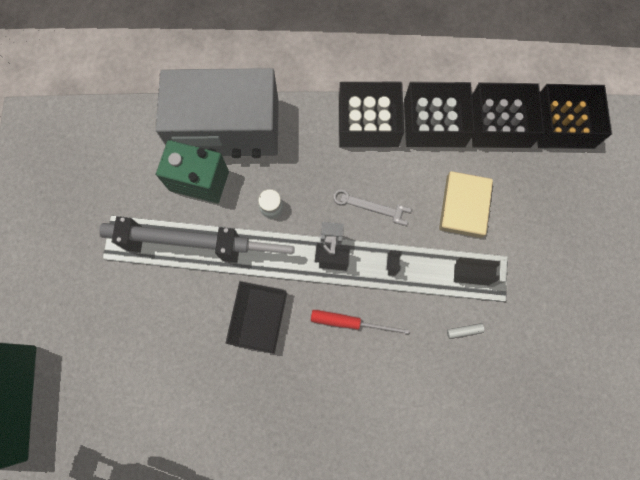

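View pics/scene0.png

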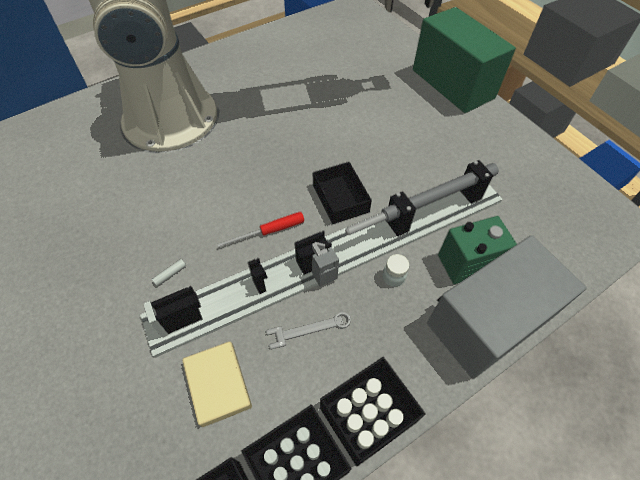

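View pics/wrist0.png

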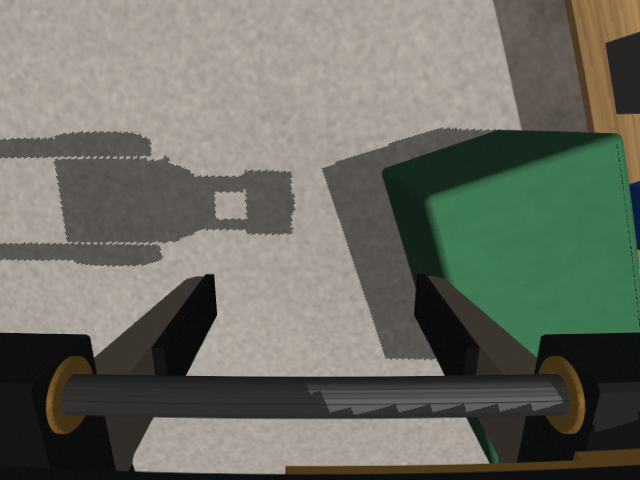

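```bash
python3 - <<'E'
import cv2
im=cv2.imread("pics/top0.png")
cv2.imwrite("pics/t1.png",cv2.resize(im[215:275,95:295],None,fx=4,fy=4,interpolation=cv2.INTER_CUBIC))
cv2.imwrite("pics/t2.png",cv2.resize(im[210:310,310:510],None,fx=4,fy=4,interpolation=cv2.INTER_CUBIC))
im=cv2.imread("pics/scene0.png")
cv2.imwrite("pics/s1.png",cv2.resize(im[150:270,310:510],None,fx=4,fy=4,interpolation=cv2.INTER_CUBIC))
cv2.imwrite("pics/s2.png",cv2.resize(im[220:360,140:340],None,fx=4,fy=4,interpolation=cv2.INTER_CUBIC))
E
```

```text
(no output)
```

View pics/t1.png

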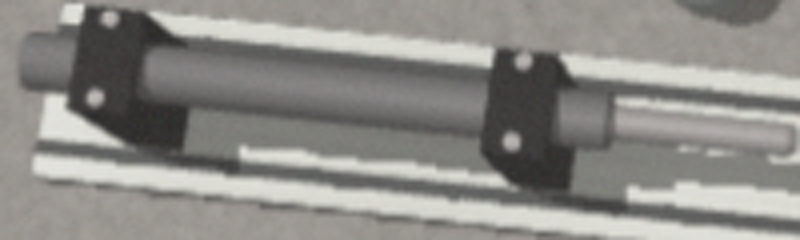

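View pics/t2.png

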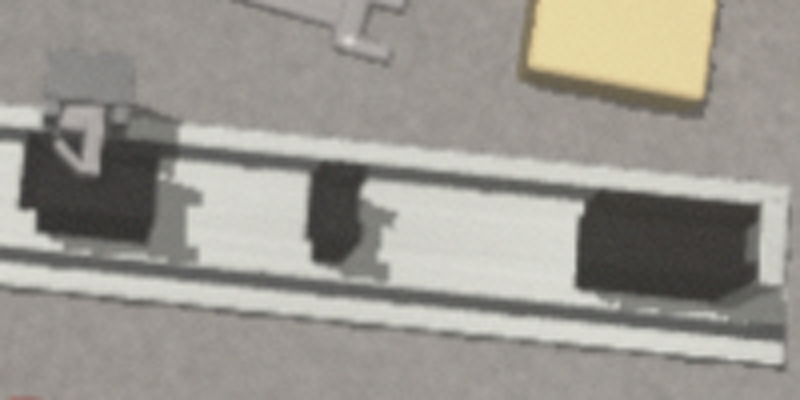

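View pics/s1.png

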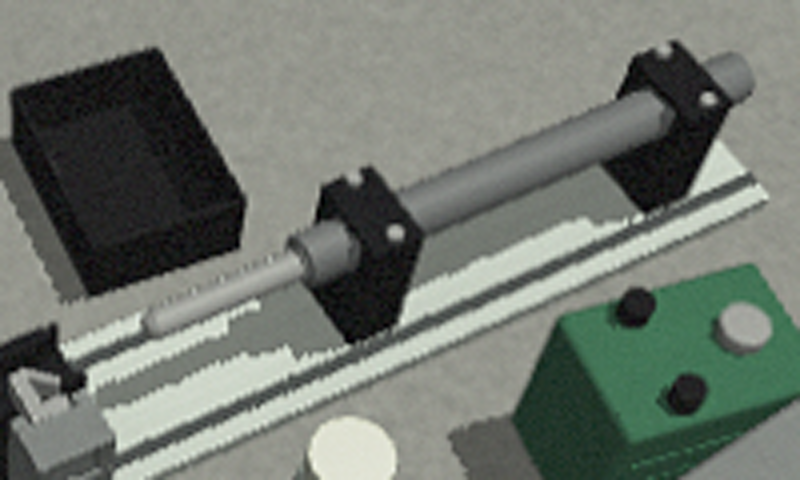

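View pics/s2.png

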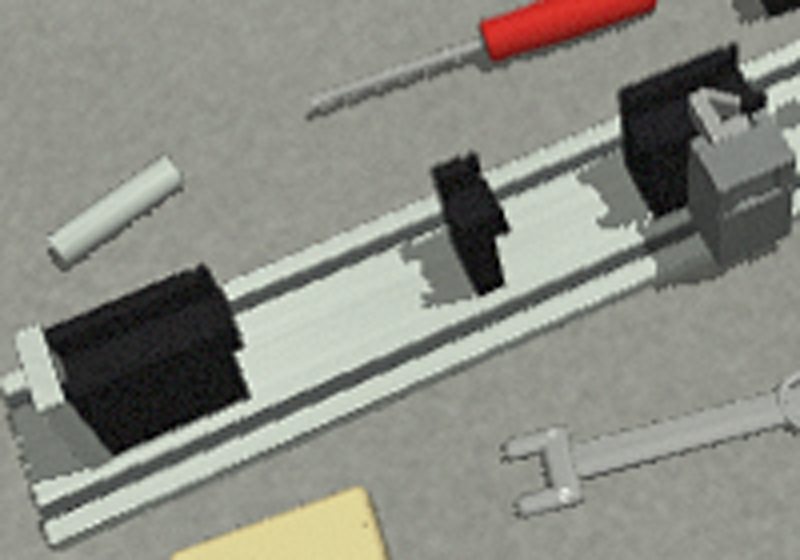

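```bash
cat >> h.py <<'E'
def proj(c,X,p=None):
    p=p or manip.camera_params(c)
    f=240/np.tan(np.radians(p["vfov"]/2))
    K=np.array([[f,0,p["cx"]],[0,f,p["cy"]],[0,0,1]])
    return cv2.projectPoints(np.atleast_2d(X).astype(float),cv2.Rodrigues(p["R"])[0],p["t"],K,p["distortion"])[0][:,0]
def fx(m,s,l,z):  # fixture coords (past mouth, +y lateral, height)
    x0,y0,h=m
    return np.array([x0+s*np.cos(h)-l*np.sin(h),y0+s*np.sin(h)+l*np.cos(h),z])
E
cat > fit.py <<'E'
from h import *
from scipy.optimize import least_squares
T=lambda x,y:(95+x/4,215+y/4)
T2=lambda x,y:(310+x/4,210+y/4)
S=lambda x,y:(310+x/4,150+y/4)
S2=lambda x,y:(140+x/4,220+y/4)
# cam,pix,(s,l,z)
obs=[("top",T(612,120),(0,0,.075)),("top",T(22,60),(-.28,0,.075)),
("scene",S(308,258),(0,0,.075)),("scene",S(740,76),(-.28,0,.075)),
("top",T(796,139),("F",0,.0735)),("scene",S(155,322),("F",0,.0735)),
("top",T2(760,206),(.467,.018,.0835)),("top",T2(770,362-16),None),
("scene",S2(205,266),(.395,-.018,.0835)),
]
obs=[o for o in obs if o[2]]
P={c:manip.camera_params(c) for c in("top","scene")}
def res(v):
    r=[]
    for c,px,(s,l,z) in obs:
        s=v[3] if s=="F" else s
        r.append(proj(c,fx(v[:3],s,l,z),P[c])[0]-px)
    return np.ravel(r)
o=least_squares(res,[.6,.25,-1.62,.07],loss="soft_l1",x_scale=[.01,.01,.01,.01])
print(o.x.round(4));print(res(o.x).reshape(-1,2).round(1))
m=o.x[:3]
for c in P:
    im=cv2.imread(f"pics/{c}0.png")
    big=cv2.resize(im,None,fx=3,fy=3,interpolation=cv2.INTER_CUBIC)
    def dot(X,col):
        u=(proj(c,X,P[c])[0]+.5)*3-.5; cv2.circle(big,tuple(int(a) for a in u),3,col,-1)
    for s in (-.28,0):
        for a in np.linspace(0,2*np.pi,16): dot(fx(m,s,.014*np.cos(a),.075+.014*np.sin(a)),(0,0,255))
    for s0,s1 in((.13,.19),(.265,.285),(.395,.467)):
        for s in(s0,s1):
            for l in(-.018,-.01,.01,.018): dot(fx(m,s,l,.0835),(0,255,255))
    for s in np.arange(0,.47,.05): dot(fx(m,s,0,.075),(255,0,0))
    dot(fx(m,o.x[3],0,.0735),(0,255,0)); 
    b=big[600:930,280:1080] if c=="top" else big[430:1030,400:1200]
    cv2.imwrite(f"pics/o_{c}a.png",b)
    b=big[600:930,780:1560] if c=="top" else big[430:1030,850:1550]
    cv2.imwrite(f"pics/o_{c}b.png",b)
E
python3 fit.py
```

```text
[ 0.5951  0.2376 -1.6801  0.0858]
[[-1.2 -0.5]
 [ 0.6 -0.7]
 [-2.   0.1]
 [-0.5 -0.8]
 [-1.5 -0.3]
 [-1.5  0.5]
 [-1.3 -1.3]
 [-1.  -1.5]]
```

View pics/o_topa.png

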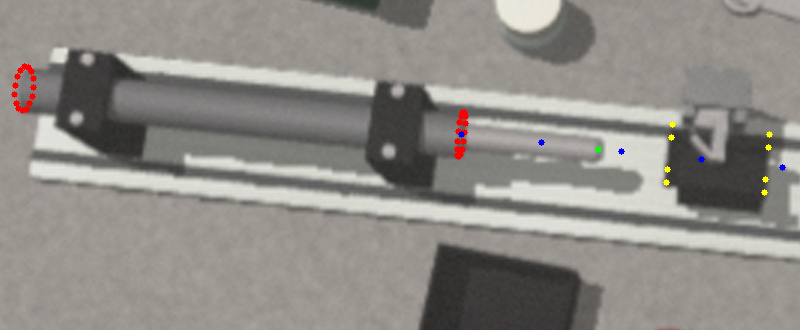

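View pics/o_topb.png

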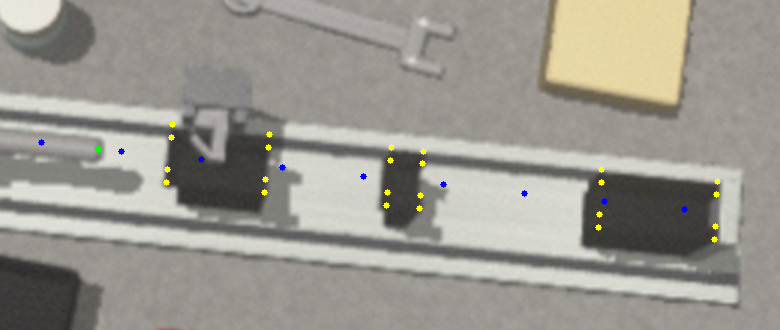

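View pics/o_scenea.png

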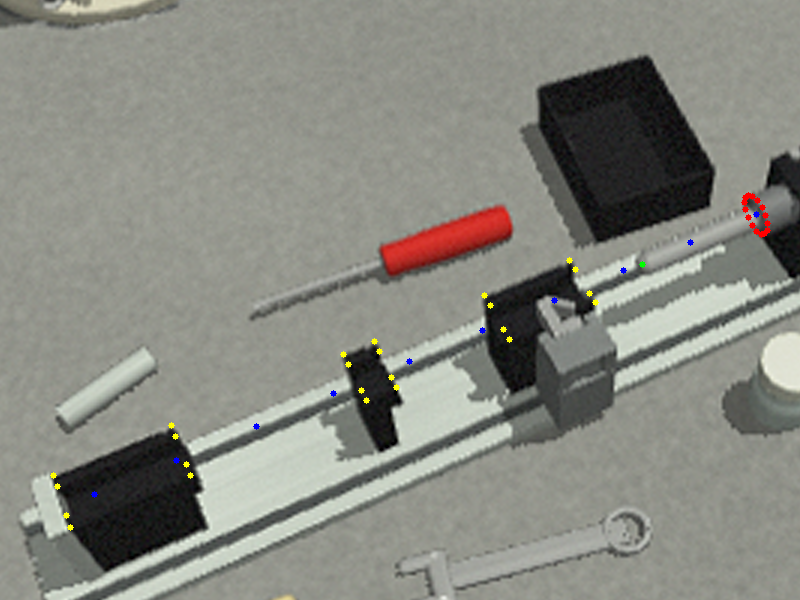

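```bash
cat >> h.py <<'E'
M=(0.5951,0.2376,-1.6801)
def plan(s,l,z,n,m=None,grip=0,rot=True):
    m=m or M
    o=manip.observe(); p=np.array(o["eef_pos"]);Rc=R.from_rotvec(o["orientation"])
    tx=np.array([-np.sin(m[2]),np.cos(m[2]),0]); tz=np.array([0,0,-1.]); Rt=R.from_matrix(np.c_[tx,np.cross(tz,tx),tz])
    tgt=fx(m,s,l,z); rv=(Rc.inv()*Rt).as_rotvec()
    rows=[]
    for k in range(n):
        d=Rc.inv().apply((tgt-p)/(n-k)); 
        w=(Rc.inv()*Rt).as_rotvec()/(n-k)
        sh=(d/.03).round(2); tu=(np.degrees(w)/6).round(2)
        rows.append([sh.tolist(),tu.tolist(),grip])
        p=p+Rc.apply(sh*.03); Rc=Rc*R.from_rotvec(np.radians(tu*6))
    print("dist",np.linalg.norm(tgt-o["eef_pos"]).round(4),"turn",np.degrees(rv).round(2))
    for i in range(0,len(rows),10): print(str(rows[i:i+10]).replace(" ",""))
def where(m=None):
    m=m or M
    o=manip.observe(); p=np.array(o["eef_pos"])-[m[0],m[1],0]; c,s=np.cos(m[2]),np.sin(m[2])
    f=np.array(o["wrist_force"])
    print("t",round(o["time"],2),"s,l,z mm",np.round(1000*np.array([p[0]*c+p[1]*s,-p[0]*s+p[1]*c,p[2]]),1),"F s,l,z",np.round([f[0]*c+f[1]*s,-f[0]*s+f[1]*c,f[2]],1),"w",round(o["gripper_width"]*92,1),"rv",np.round(o["orientation"],3))
E
python3 - <<'E'
from h import *
where();plan(.045,0,.19,20)
E
```

```text
t 0.95 s,l,z mm [-308.5 -427.7  181.4] F s,l,z [-0.  -0.1  0.8] w 92.1 rv [-2.558 -1.824 -0.   ]
dist 0.555 turn [-0.   -0.   77.25]
[[[-0.42,0.83,-0.01],[-0.0,-0.0,0.64],0],[[-0.36,0.85,-0.01],[-0.0,-0.0,0.64],0],[[-0.3,0.87,-0.01],[-0.0,-0.0,0.64],0],[[-0.24,0.89,-0.02],[-0.0,-0.0,0.64],0],[[-0.18,0.91,-0.01],[-0.0,-0.0,0.64],0],[[-0.12,0.92,-0.02],[-0.0,-0.0,0.65],0],[[-0.06,0.92,-0.01],[-0.0,-0.0,0.64],0],[[0.0,0.92,-0.02],[-0.0,-0.0,0.65],0],[[0.06,0.92,-0.01],[-0.0,-0.0,0.64],0],[[0.13,0.92,-0.02],[-0.0,-0.0,0.65],0]]
[[[0.19,0.91,-0.01],[-0.0,-0.0,0.64],0],[[0.25,0.89,-0.02],[-0.0,-0.0,0.65],0],[[0.31,0.87,-0.01],[-0.0,-0.0,0.64],0],[[0.36,0.85,-0.02],[-0.0,-0.0,0.65],0],[[0.42,0.82,-0.01],[-0.0,-0.0,0.64],0],[[0.48,0.79,-0.02],[-0.0,-0.0,0.65],0],[[0.53,0.76,-0.01],[-0.0,0.0,0.64],0],[[0.58,0.72,-0.02],[-0.0,0.0,0.65],0],[[0.63,0.68,-0.01],[-0.0,0.0,0.64],0],[[0.67,0.65,-0.02],[-0.0,0.0,0.65],0]]
```

Call:
apply_moves(series=[[[-0.42,0.83,0],[0,0,0.64],0],[[-0.36,0.85,0],[0,0,0.64],0],[[-0.3,0.87,0],[0,0,0.64],0],[[-0.24,0.89,0],[0,0,0.64],0],[[-0.18,0.91,0],[0,0,0.64],0],[[-0.12,0.92,0],[0,0,0.65],0],[[-0.06,0.92,0],[0,0,0.64],0],[[0,0.92,0],[0,0,0.65],0],[[0.06,0.92,0],[0,0,0.64],0],[[0.13,0.92,0],[0,0,0.65],0]])

```text
time: 1.78
eef_pos: [0.3978, 0.3912, 0.1815]
orientation: [-3.018, -0.872, -0.0]
wrist_force: [0.9, 0.2, -0.2]
gripper_width: 1.004
```

Call:
apply_moves(series=[[[0.19,0.91,0],[0,0,0.64],0],[[0.25,0.89,0],[0,0,0.65],0],[[0.31,0.87,0],[0,0,0.64],0],[[0.36,0.85,0],[0,0,0.65],0],[[0.42,0.82,0],[0,0,0.64],0],[[0.48,0.79,0],[0,0,0.65],0],[[0.53,0.76,0],[0,0,0.64],0],[[0.58,0.72,0],[0,0,0.65],0],[[0.63,0.68,0],[0,0,0.64],0],[[0.67,0.65,0],[0,0,0.65],0]])

```text
time: 2.62
eef_pos: [0.5912, 0.1916, 0.1815]
orientation: [-3.136, 0.178, -0.0]
wrist_force: [1.1, 1.1, -0.8]
gripper_width: 1.001
```

Call:
apply_moves(series=[[[0,0,0],[0,0,0],100],[[0,0,0],[0,0,0],140],[[0,0,0],[0,0,0],140]])

```text
time: 2.87
eef_pos: [0.5897, 0.1929, 0.1812]
orientation: [-3.137, 0.171, 0.001]
wrist_force: [-0.2, 1.2, -0.4]
gripper_width: 0.804
```

```bash
python3 - <<'E'
from h import *
where()
p=manip.camera_params("wrist");im=manip.read_camera("wrist");cv2.imwrite("pics/w1.png",im)
for s in np.arange(0,.14,.01): cv2.circle(im,tuple(int(a) for a in proj("wrist",fx(M,s,0,.0735),p)[0]),1,(0,0,255),-1)
for a in np.linspace(0,6.28,24): cv2.circle(im,tuple(int(a) for a in proj("wrist",fx(M,0,.014*np.cos(a),.075+.014*np.sin(a)),p)[0]),1,(0,255,0),-1)
cv2.imwrite("pics/w1o.png",im)
import pickle;pickle.dump(p,open("w1.pkl","wb"))
plan(.045,0,.19,2)
E
```

```text
t 2.87 s,l,z mm [ 45.   -0.5 181.2] F s,l,z [-1.2 -0.4 -0.4] w 73.9 rv [-3.137e+00  1.710e-01  1.000e-03]
dist 0.0088 turn [-0.    0.04  0.05]
[[[0.01,0.01,-0.15],[-0.0,0.0,0.0],0],[[0.01,0.0,-0.14],[-0.0,0.01,0.01],0]]
```

View pics/w1o.png

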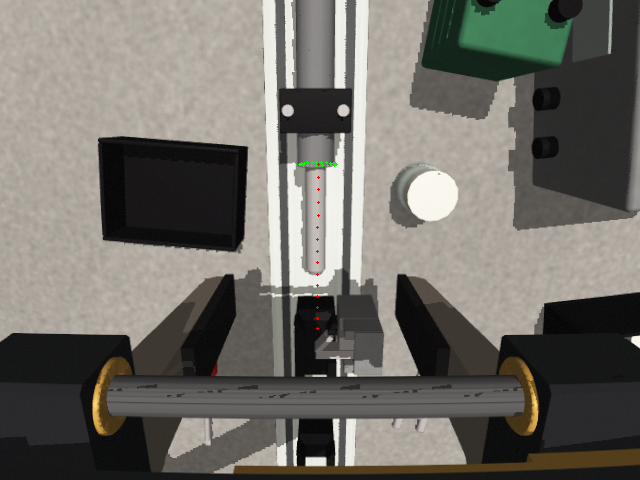

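```bash
python3 - <<'E'
from h import *
import pickle
p=pickle.load(open("w1.pkl","rb"));im=cv2.imread("pics/w1.png")
g=cv2.cvtColor(im,cv2.COLOR_BGR2GRAY).astype(int)
for r in (185,200,220,240,255): print(r,g[r,296:338].tolist())
print(g[258:285,315].tolist())
for s in (0.01,.05,.09): 
  for l in(-.01,-.008,-.006,.006,.008): print(s,l,proj("wrist",fx(M,s,l,.0735),p)[0].round(1))
print(proj("wrist",fx(M,.0858,0,.0735),p))
E
python3 -c "
import cv2
im=cv2.imread('pics/w1.png')[120:300,260:390];cv2.imwrite('pics/w1z.png',cv2.resize(im,None,fx=3.3,fy=3.3,interpolation=2))"
```

```text
185 [186, 143, 145, 145, 147, 148, 147, 146, 132, 109, 112, 136, 148, 160, 170, 175, 184, 190, 191, 191, 194, 193, 190, 182, 177, 174, 169, 157, 139, 148, 216, 241, 242, 243, 243, 242, 240, 240, 240, 240, 240, 240]
200 [240, 240, 241, 242, 234, 215, 191, 145, 143, 126, 108, 133, 148, 160, 168, 175, 184, 189, 189, 190, 193, 192, 190, 182, 178, 173, 167, 157, 138, 175, 229, 241, 243, 243, 243, 242, 241, 241, 241, 241, 240, 239]
220 [240, 240, 241, 242, 243, 223, 146, 145, 145, 125, 107, 130, 147, 160, 167, 174, 183, 189, 190, 189, 193, 192, 189, 183, 178, 174, 167, 154, 134, 167, 226, 240, 243, 242, 241, 241, 240, 240, 241, 240, 240, 239]
240 [239, 239, 239, 241, 242, 221, 144, 143, 143, 125, 106, 128, 144, 158, 167, 174, 183, 189, 191, 189, 192, 193, 188, 183, 177, 174, 167, 155, 132, 195, 239, 240, 241, 241, 240, 239, 239, 239, 240, 239, 239, 239]
255 [238, 239, 238, 239, 240, 240, 216, 140, 141, 122, 103, 124, 145, 157, 166, 173, 181, 190, 191, 189, 192, 192, 189, 182, 177, 174, 165, 153, 132, 193, 238, 239, 241, 240, 239, 239, 238, 239, 238, 238, 237, 238]
[189, 189, 189, 188, 188, 189, 189, 188, 189, 189, 189, 189, 189, 176, 157, 147, 149, 214, 237, 237, 238, 238, 238, 238, 237, 237, 237]
0.01 -0.01 [305.2 177.1]
0.01 -0.008 [307.8 177.1]
0.01 -0.006 [310.3 177.1]
0.01 0.006 [325.9 177.1]
0.01 0.008 [328.4 177.1]
0.05 -0.01 [305.5 227.3]
0.05 -0.008 [308.  227.3]
0.05 -0.006 [310.5 227.3]
0.05 0.006 [325.5 227.3]
0.05 0.008 [328.  227.3]
0.09 -0.01 [305.8 274.3]
0.09 -0.008 [308.2 274.3]
0.09 -0.006 [310.6 274.3]
0.09 0.006 [325.2 274.3]
0.09 0.008 [327.6 274.3]
[[317.90747414 269.47337676]]
```

View pics/w1z.png

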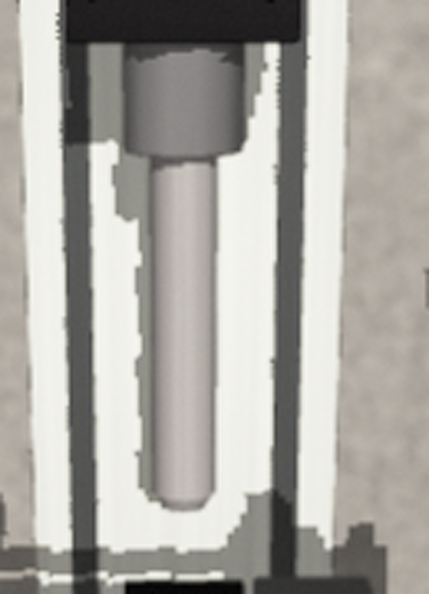

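```bash
python3 - <<'E'
from h import *
m=M; n=fx(M,.0025,-.0015,0)
print(n)
open("h.py","a").write(f"\nM=({n[0]:.4f},{n[1]:.4f},-1.6801)\n")
E
python3 - <<'E'
from h import *
where();plan(.024,0,.100,3)
E
```

```text
[0.59333624 0.23527855 0.        ]
t 2.92 s,l,z mm [ 42.2   0.8 181.3] F s,l,z [-0.1 -0.9 -0.4] w 69.5 rv [-3.137e+00  1.700e-01  1.000e-03]
dist 0.0833 turn [-0.    0.04  0.05]
[[[-0.01,-0.2,0.9],[-0.0,0.0,0.0],0],[[-0.01,-0.2,0.9],[-0.0,0.0,0.0],0],[[-0.0,-0.21,0.91],[-0.0,0.01,0.01],0]]
```

Call:
apply_moves(series=[[[-0.01,-0.2,0.9],[0,0,0],140],[[-0.01,-0.2,0.9],[0,0,0],140],[[0,-0.2,0.9],[0,0,0],140],[[0,0,0],[0,0,0],140],[[0,0,0],[0,0,0],140]], grip_force=8)

```text
time: 3.33
eef_pos: [0.59, 0.2113, 0.0996]
orientation: [3.136, -0.169, -0.004]
wrist_force: [-0.4, 0.2, 0.8]
gripper_width: 0.454
```

```bash
python3 - <<'E'
from h import *
where()
p=manip.camera_params("wrist");im=manip.read_camera("wrist");cv2.imwrite("pics/w2.png",im)
plan(.024,0,.055,2)
for s in (.0,.01,.02,.03): print(proj("wrist",fx(M,s,0,.0735),p)[0].round(1))
E
```

```text
t 3.33 s,l,z mm [24.2 -0.7 99.6] F s,l,z [-0.1 -0.4  0.8] w 41.7 rv [ 3.136 -0.169 -0.004]
dist 0.0461 turn [0.01 0.01 0.07]
[[[-0.01,0.0,0.77],[0.0,0.0,0.01],0],[[-0.01,0.0,0.77],[0.0,0.0,0.0],0]]
[319.5 212.7]
[319.4 229.3]
[319.4 245.5]
[319.3 261.4]
```

View pics/w2.png

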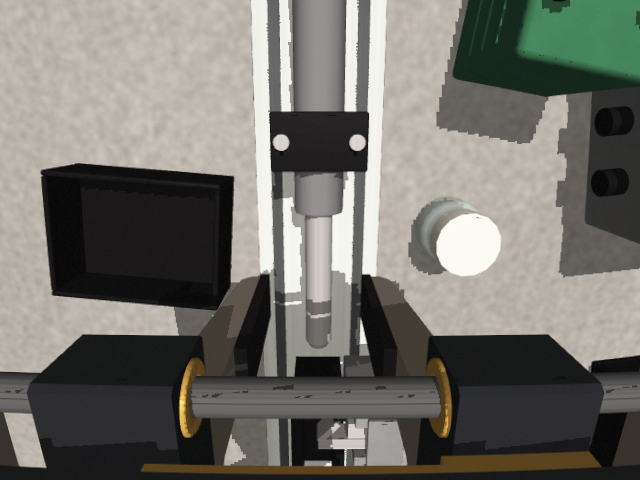

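Call:
apply_moves(series=[[[0,0,0.75],[0,0,0],140],[[0,0,0.73],[0,0,0],140],[[0,0,0],[0,0,0],140]])

```text
time: 3.63
eef_pos: [0.5904, 0.2103, 0.0548]
orientation: [3.136, -0.172, -0.003]
wrist_force: [-1.1, -0.3, -0.7]
gripper_width: 0.451
```

```bash
python3 - <<'E'
from h import *
where();plan(.024,0,.055,1)
p=manip.camera_params("wrist");im=manip.read_camera("wrist");cv2.imwrite("pics/w3.png",im)
where()
E
```

```text
t 3.63 s,l,z mm [25.2 -0.2 54.8] F s,l,z [ 0.5 -1.  -0.7] w 41.5 rv [ 3.136e+00 -1.720e-01 -3.000e-03]
dist 0.0012 turn [ 0.06  0.12 -0.  ]
[[[0.01,-0.04,-0.01],[0.01,0.02,-0.0],0]]
t 3.68 s,l,z mm [24.9  0.5 56.3] F s,l,z [0.1 0.  1.1] w 41.5 rv [ 3.136e+00 -1.720e-01 -2.000e-03]
```

View pics/w3.png

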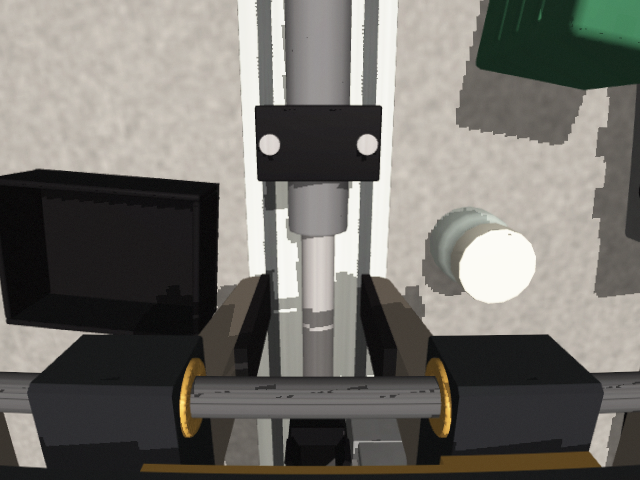

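Call:
apply_moves(series=[[[0,0,0],[0,0,0],255],[[0,0,0],[0,0,0],255],[[0,0,0],[0,0,0],255],[[0,0,0],[0,0,0],255],[[0,0,0],[0,0,0],255]], grip_force=25)

```text
time: 4.1
eef_pos: [0.5921, 0.2108, 0.0569]
orientation: [-3.136, 0.172, -0.002]
wrist_force: [0.3, -0.2, -0.2]
gripper_width: 0.111
```

```bash
python3 - <<'E'
from h import *
for i in range(3):
  where(); manip.read_camera("wrist")
E
```

```text
t 4.1 s,l,z mm [24.5  1.5 56.9] F s,l,z [ 0.2  0.3 -0.2] w 10.2 rv [-3.136e+00  1.720e-01 -2.000e-03]
t 4.15 s,l,z mm [24.5  1.3 56.6] F s,l,z [-0.1  0.7 -0.3] w 6.2 rv [-3.137e+00  1.720e-01 -1.000e-03]
t 4.2 s,l,z mm [24.6  1.2 56.4] F s,l,z [-0.6  0.4 -0.1] w 2.3 rv [-3.137e+00  1.720e-01 -1.000e-03]
```

```bash
python3 - <<'E'
from h import *
im=manip.read_camera("wrist");cv2.imwrite("pics/w4.png",im)
where()
im=manip.read_camera("scene");cv2.imwrite("pics/s4.png",cv2.resize(im[100:300,260:500],None,fx=3,fy=3,interpolation=2))
im=manip.read_camera("top");cv2.imwrite("pics/t4.png",cv2.resize(im[180:300,150:400],None,fx=3,fy=3,interpolation=2))
E
```

```text
t 4.3 s,l,z mm [24.6  1.1 56.1] F s,l,z [-0.3  1.2  0.1] w 0.5 rv [-3.137  0.172 -0.   ]
```

View pics/w4.png

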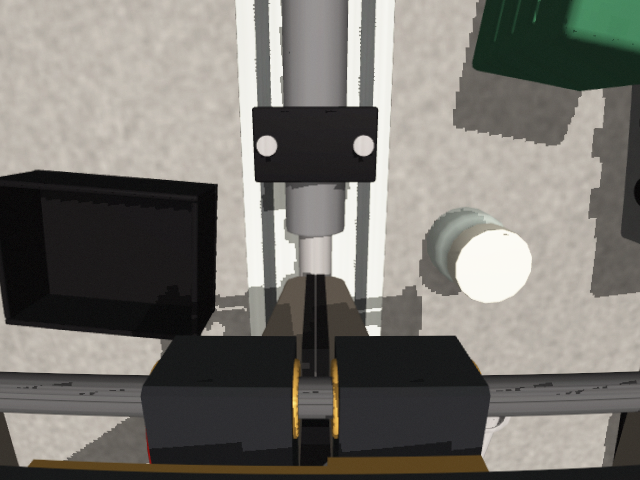

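View pics/s4.png

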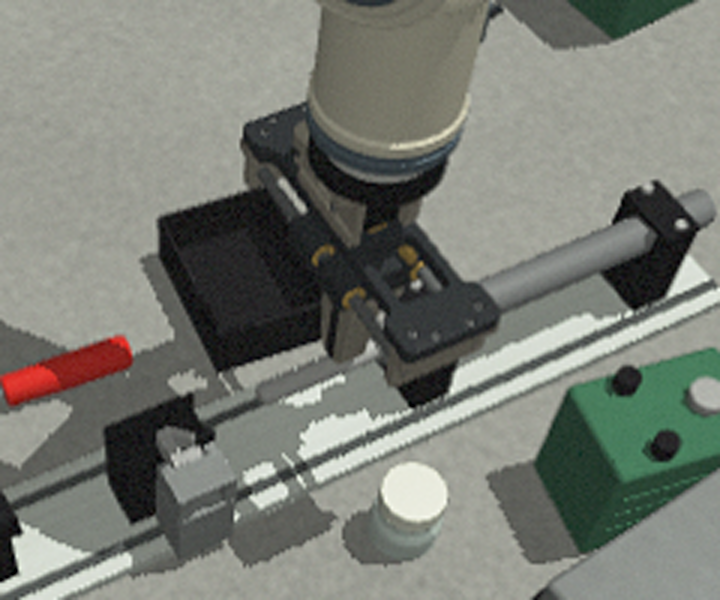

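View pics/t4.png

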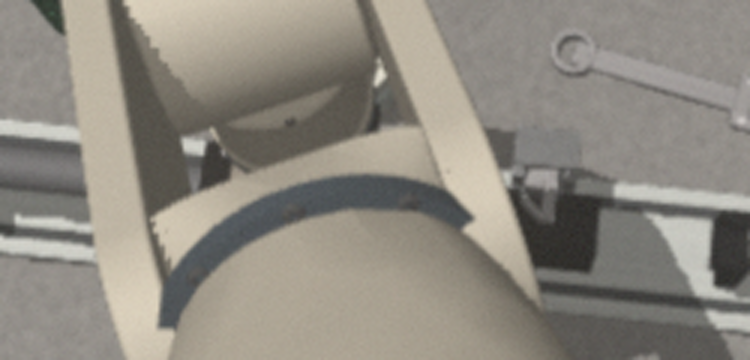

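```bash
python3 - <<'E'
from h import *
o=manip.observe();p=np.array(o["eef_pos"]);Rc=R.from_rotvec(o["orientation"])
print(p,Rc.as_matrix().round(3).tolist())
pw=manip.camera_params("wrist")
print("cam in tool",Rc.inv().apply(-pw["R"].T@pw["t"]-p))
for name,d in (("tcp",(0,0,0)),("tip y+10",(0,.01,0)),("tip y-10",(0,-.01,0)),("pinch",(0,0,-.0187)),("-40",(0,0,-.04))):
    X=p+Rc.apply(d); print(name,proj("wrist",X,pw)[0].round(1),proj("scene",X)[0].round(1),(proj("scene",X)[0]-[260,100]).round(1)*3)
for s in (.01,.024,.05): print(s,proj("wrist",fx(M,s,0,.0815),pw)[0].round(1),((proj("scene",fx(M,s,0,.0735))[0]-[260,100])*3).round(1))
E
python3 -c "
import cv2
im=cv2.imread('pics/w4.png')[200:420,220:420];cv2.imwrite('pics/w4z.png',cv2.resize(im,None,fx=3,fy=3,interpolation=2))"
```

```text
[0.59162592 0.21066113 0.05595434] [[0.994, -0.11, -0.0], [-0.11, -0.994, -0.0], [-0.0, 0.0, -1.0]]
cam in tool [-0.00168599 -0.07322817 -0.20346932]
tcp [318.4 267.1] [372.2 224.8] [336.6 374.4]
tip y+10 [318.3 284.4] [367.9 226.6] [323.7 379.8]
tip y-10 [318.4 249.3] [376.4 223. ] [349.2 369. ]
pinch [318.6 280. ] [373.1 219.5] [339.3 358.5]
-40 [319.  297.8] [374.3 213.2] [342.9 339.6]
0.01 [316.6 256. ] [357.5 350.2]
0.024 [316.6 284. ] [339.3 357.9]
0.05 [316.6 333. ] [305.2 372.4]
```

View pics/w4z.png

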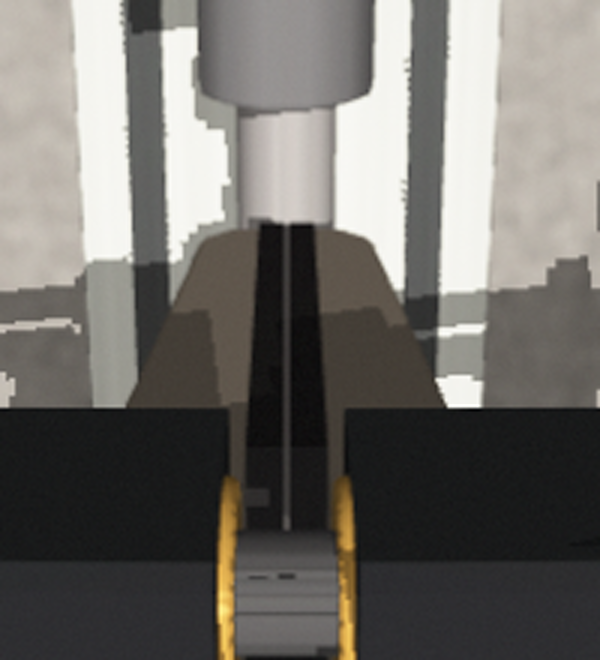

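```bash
python3 - <<'E'
from h import *
o=manip.observe();p=np.array(o["eef_pos"]);Rc=R.from_rotvec(o["orientation"]);pw=manip.camera_params("wrist")
for y in(-.01,-.0075):
  for d in (0,.01,.02,.025,.03,.035,.04):
    X=p+Rc.apply((0,y,-d)); print(y,d,proj("wrist",X,pw)[0].round(1),((proj("scene",X)[0]-[260,100])*3).round(0))
E
python3 -c "
import cv2
im=cv2.imread('pics/s4.png')[220:470,220:520];cv2.imwrite('pics/s4z.png',cv2.resize(im,None,fx=2.4,fy=2.4,interpolation=2))"
```

```text
-0.01 0 [318.4 249.3] [349. 369.]
-0.01 0.01 [318.5 255.2] [351. 360.]
-0.01 0.02 [318.7 261.6] [353. 352.]
-0.01 0.025 [318.8 265.1] [354. 347.]
-0.01 0.03 [318.9 268.7] [354. 343.]
-0.01 0.035 [319.  272.6] [355. 338.]
-0.01 0.04 [319.1 276.6] [356. 334.]
-0.0075 0 [318.4 253.8] [346. 370.]
-0.0075 0.01 [318.5 259.8] [348. 362.]
-0.0075 0.02 [318.7 266.5] [349. 353.]
-0.0075 0.025 [318.8 270.1] [350. 349.]
-0.0075 0.03 [318.9 273.8] [351. 344.]
-0.0075 0.035 [319.  277.8] [352. 340.]
-0.0075 0.04 [319.1 282. ] [353. 335.]
```

View pics/s4z.png

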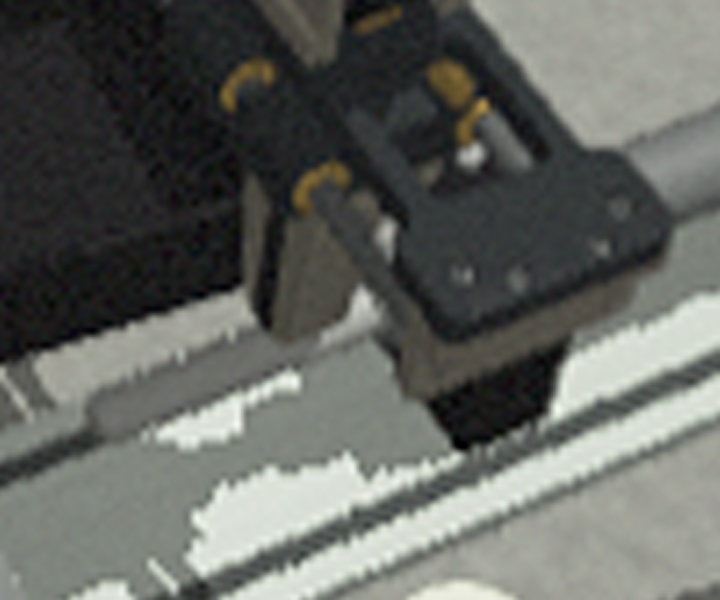

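Call:
apply_moves(series=[[[0,0,-0.2],[0,0,0],150],[[0,0,0],[0,0,0],150],[[0,0,0],[0,0,0],150],[[0,0,0],[0,0,0],150],[[0,0,0.5],[0,0,0],150],[[0,0,0.5],[0,0,0],150],[[0,0,0],[0,0,0],150]])

```text
time: 4.98
eef_pos: [0.5898, 0.21, 0.0295]
orientation: [3.135, -0.172, -0.006]
wrist_force: [-0.7, 0.1, 0.2]
gripper_width: 0.41
```

```bash
python3 - <<'E'
from h import *
where()
im=manip.read_camera("wrist");cv2.imwrite("pics/w5.png",im)
im=manip.read_camera("scene");cv2.imwrite("pics/s5.png",cv2.resize(im[170:260,310:430],None,fx=6,fy=6,interpolation=2))
where()
E
```

```text
t 4.98 s,l,z mm [25.5 -0.7 29.5] F s,l,z [-0.  -0.7  0.2] w 37.8 rv [ 3.135 -0.172 -0.006]
t 5.08 s,l,z mm [24.9  0.6 31.7] F s,l,z [-0.5 -0.   0.2] w 37.7 rv [ 3.136e+00 -1.720e-01 -2.000e-03]
```

View pics/w5.png

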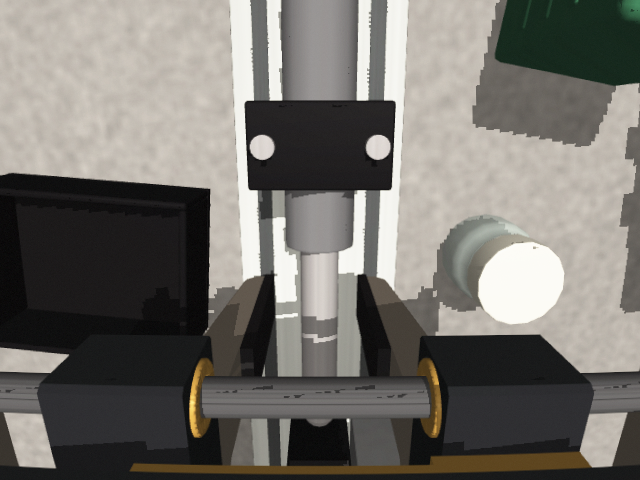

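View pics/s5.png

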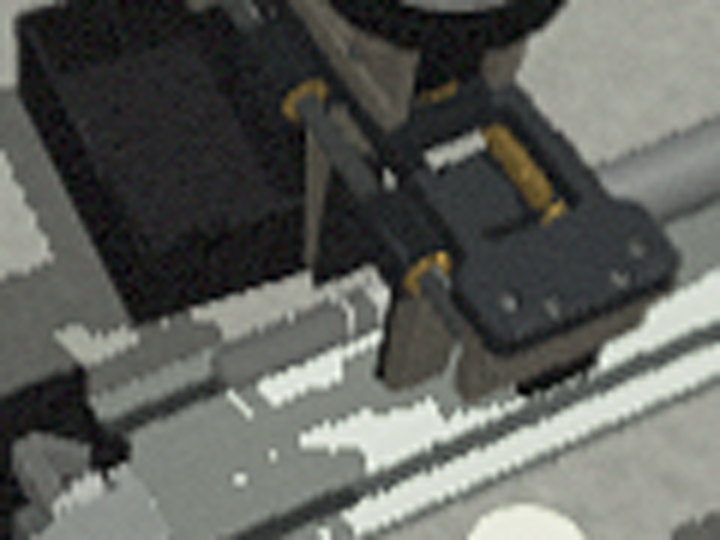

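Call:
apply_moves(series=[[[0,0,0],[0,0,0],255],[[0,0,0],[0,0,0],255],[[0,0,0],[0,0,0],255],[[0,0,0],[0,0,0],255],[[0,0,0],[0,0,0],255],[[0,0,0],[0,0,0],255]], grip_force=25)

```text
time: 5.58
eef_pos: [0.5921, 0.2108, 0.0325]
orientation: [-3.136, 0.172, -0.001]
wrist_force: [-0.5, -0.2, 3.5]
gripper_width: 0.166
```

```bash
python3 - <<'E'
from h import *
where()
im=manip.read_camera("wrist");cv2.imwrite("pics/w6.png",im)
where()
im=manip.read_camera("scene");cv2.imwrite("pics/s6.png",cv2.resize(im[170:260,310:430],None,fx=6,fy=6,interpolation=2))
where()
E
```

```text
t 5.58 s,l,z mm [24.4  1.5 32.5] F s,l,z [ 0.3 -0.5  3.5] w 15.2 rv [-3.136e+00  1.720e-01 -1.000e-03]
t 5.63 s,l,z mm [24.5  1.5 32.5] F s,l,z [ 0.4 -0.6  5. ] w 15.3 rv [-3.137e+00  1.720e-01 -1.000e-03]
t 5.68 s,l,z mm [24.5  1.4 32.4] F s,l,z [-0.1  0.7  4. ] w 15.3 rv [-3.137e+00  1.720e-01 -1.000e-03]
```

View pics/w6.png

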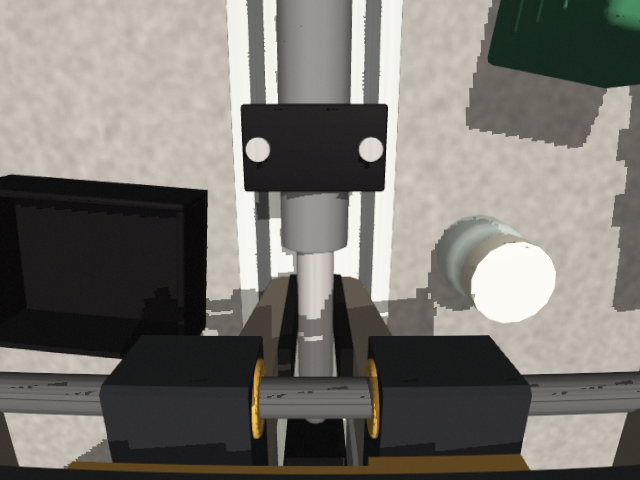

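View pics/s6.png

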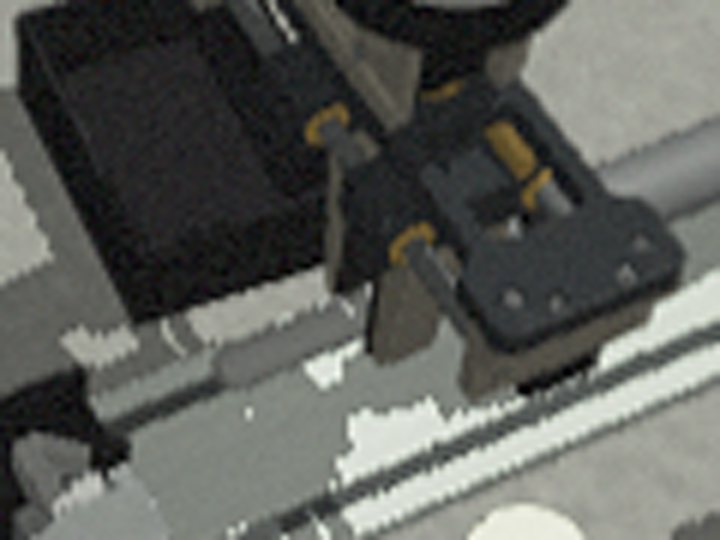

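Call:
apply_moves(series=[[[0,0.1,0],[0,0,0],255],[[0,0.2,0],[0,0,0],255],[[0,0.3,0],[0,0,0],255],[[0,0.3,0],[0,0,0],255]])

```text
time: 6.02
eef_pos: [0.5885, 0.1832, 0.0319]
orientation: [-3.137, 0.172, 0.0]
wrist_force: [0.7, 2.0, 1.1]
gripper_width: 0.163
```

```bash
python3 - <<'E'
from h import *
where()
im=manip.read_camera("wrist");cv2.imwrite("pics/w7.png",im)
where()
E
```

```text
t 6.02 s,l,z mm [52.4  0.9 31.9] F s,l,z [-2.1  0.5  1.1] w 15.0 rv [-3.137  0.172  0.   ]
t 6.07 s,l,z mm [54.4  0.6 31.7] F s,l,z [2.3 0.  3.6] w 15.3 rv [ 3.136e+00 -1.720e-01 -2.000e-03]
```

View pics/w7.png

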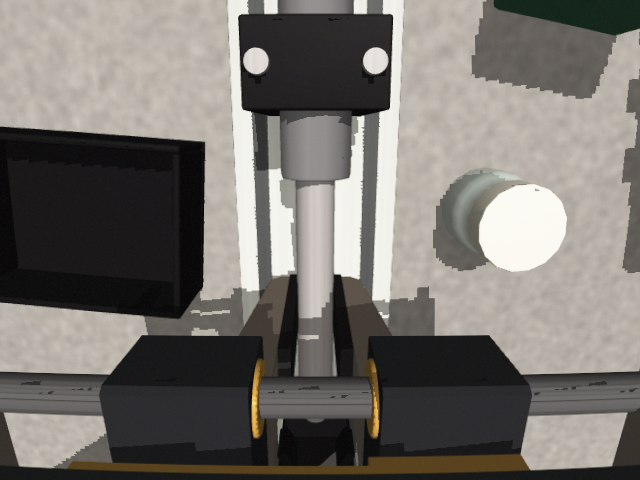

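Call:
apply_moves(series=[[[0,0.3,0],[0,0,0],255],[[0,0.3,0],[0,0,0],255],[[0,0.3,0],[0,0,0],255]])

```text
time: 6.32
eef_pos: [0.5861, 0.1574, 0.0323]
orientation: [-3.135, 0.174, -0.001]
wrist_force: [0.3, -3.8, 1.6]
gripper_width: 0.17
```

Call:
apply_moves(series=[[[0,0.3,0],[0,0,0],255],[[0,0.3,0],[0,0,0],255],[[0,0.3,0],[0,0,0],255],[[0,0.1,0],[0,0,0],255],[[0,0,0],[0,0,0],255]])

```text
time: 6.73
eef_pos: [0.5823, 0.1262, 0.0326]
orientation: [-3.136, 0.174, 0.0]
wrist_force: [-1.8, 0.5, 9.1]
gripper_width: 0.167
```

```bash
python3 - <<'E'
from h import *
where()
im=manip.read_camera("scene");cv2.imwrite("pics/s8.png",cv2.resize(im[170:310,230:430],None,fx=4,fy=4,interpolation=2))
im=manip.read_camera("wrist");cv2.imwrite("pics/w8.png",im)
where()
E
```

```text
t 6.73 s,l,z mm [109.7   0.9  32.6] F s,l,z [-0.4 -1.8  9.1] w 15.4 rv [-3.136  0.174  0.   ]
t 6.83 s,l,z mm [109.7   0.9  32.6] F s,l,z [-0.1 -2.3  8.8] w 15.5 rv [ 3.137 -0.173 -0.   ]
```

View pics/s8.png

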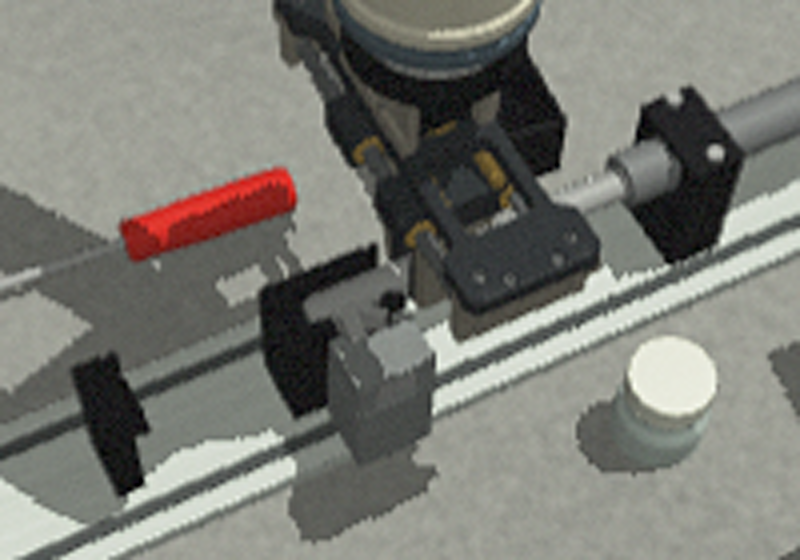

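View pics/w8.png

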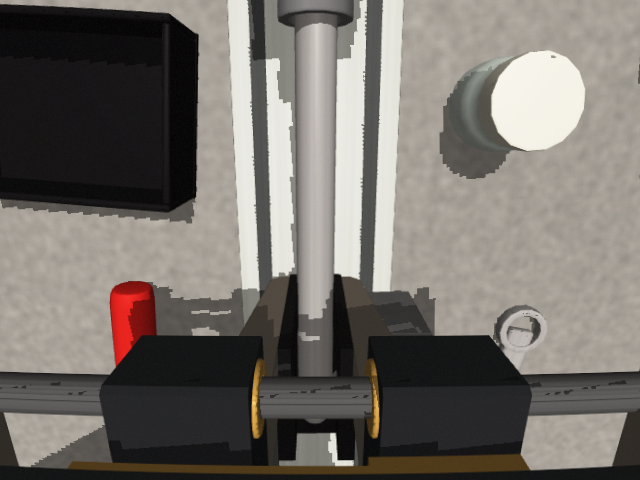

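Call:
apply_moves(series=[[[0,0,0],[0,0,0],170],[[0,0,0],[0,0,0],170],[[0,-0.5,0],[0,0,0],170],[[0,-0.7,0],[0,0,0],170],[[0,-0.7,0],[0,0,0],170],[[0,-0.7,0],[0,0,0],170],[[0,-0.3,0],[0,0,0],170],[[0,0,0],[0,0,0],170]])

```text
time: 7.5
eef_pos: [0.592, 0.2156, 0.0317]
orientation: [-3.137, 0.169, -0.0]
wrist_force: [0.3, -0.1, -0.2]
gripper_width: 0.334
```

```bash
python3 - <<'E'
from h import *
where()
im=manip.read_camera("wrist");cv2.imwrite("pics/w9.png",im)
where()
im=manip.read_camera("scene");cv2.imwrite("pics/s9.png",cv2.resize(im[170:310,230:430],None,fx=4,fy=4,interpolation=2))
E
```

```text
t 7.5 s,l,z mm [19.8  0.8 31.7] F s,l,z [ 0.1  0.3 -0.2] w 30.7 rv [-3.137  0.169 -0.   ]
t 7.55 s,l,z mm [21.1  0.6 31.6] F s,l,z [-0.4  0.1 -0.6] w 30.6 rv [ 3.137e+00 -1.700e-01 -1.000e-03]
```

View pics/s9.png

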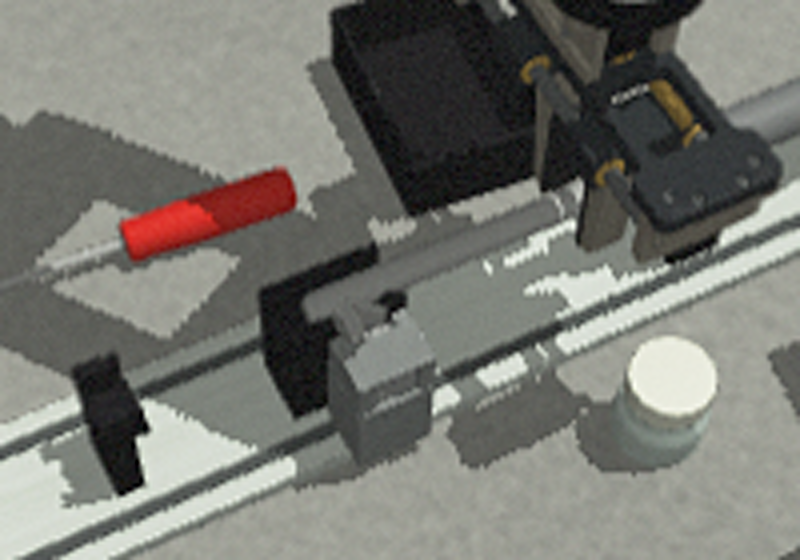

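View pics/w9.png

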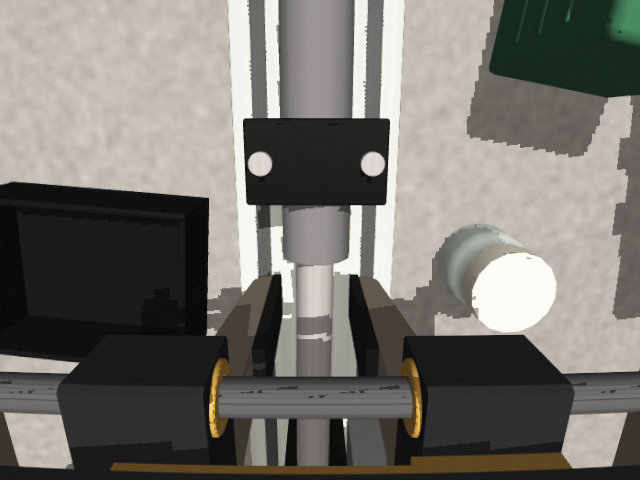

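Call:
apply_moves(series=[[[0,0,-0.02],[0,0,0],255],[[0,0,0],[0,0,0],255],[[0,0,0],[0,0,0],255],[[0,0,0],[0,0,0],255],[[0,0,0],[0,0,0],255]])

```text
time: 8.02
eef_pos: [0.5914, 0.2128, 0.0326]
orientation: [3.136, -0.173, -0.002]
wrist_force: [-3.7, -1.8, 2.9]
gripper_width: 0.165
```

Call:
apply_moves(series=[[[0,0.2,0],[0,0,0],255],[[0,0.4,0],[0,0,0],255],[[0,0.4,0],[0,0,0],255],[[0,0.4,0],[0,0,0],255],[[0,0.4,0],[0,0,0],255],[[0,0.4,0],[0,0,0],255],[[0,0.4,0],[0,0,0],255],[[0,0.3,0],[0,0,0],255],[[0,0.15,0],[0,0,0],255],[[0,0,0],[0,0,0],255]])

```text
time: 8.85
eef_pos: [0.5817, 0.1209, 0.0325]
orientation: [3.135, -0.173, -0.001]
wrist_force: [-2.2, -3.8, 1.3]
gripper_width: 0.165
```

```bash
python3 - <<'E'
from h import *
where()
im=manip.read_camera("scene");cv2.imwrite("pics/s10.png",cv2.resize(im[170:350,180:430],None,fx=3,fy=3,interpolation=2))
where()
E
```

```text
t 8.85 s,l,z mm [115.    0.9  32.5] F s,l,z [ 4.  -1.8  1.3] w 15.2 rv [ 3.135e+00 -1.730e-01 -1.000e-03]
t 8.9 s,l,z mm [114.6   0.9  32.5] F s,l,z [ 3.4 -2.4  2.6] w 15.1 rv [ 3.135e+00 -1.730e-01 -1.000e-03]
```

View pics/s10.png

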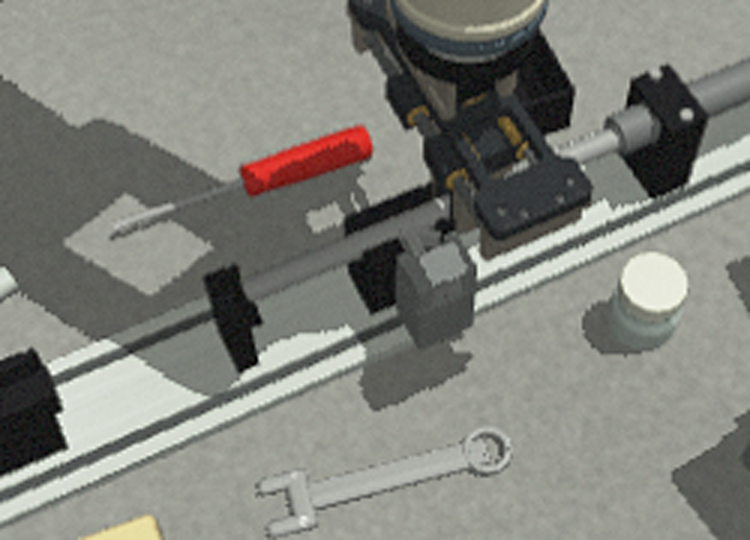

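Call:
apply_moves(series=[[[0,0,0],[0,0,0],170],[[0,0,0],[0,0,0],170],[[0,-0.4,0],[0,0,0],170],[[0,-0.7,0],[0,0,0],170],[[0,-0.7,0],[0,0,0],170],[[0,-0.7,0],[0,0,0],170],[[0,-0.5,0],[0,0,0],170],[[0,-0.1,0],[0,0,0],170],[[0,0,0],[0,0,0],170]])

```text
time: 9.65
eef_pos: [0.5923, 0.2166, 0.0325]
orientation: [-3.137, 0.169, -0.001]
wrist_force: [0.2, -1.3, -0.4]
gripper_width: 0.334
```

Call:
apply_moves(series=[[[0,0,0],[0,0,0],255],[[0,0,0],[0,0,0],255],[[0,0,0],[0,0,0],255],[[0,0,0],[0,0,0],255],[[0,0,0],[0,0,0],255]])

```text
time: 10.07
eef_pos: [0.5919, 0.2143, 0.0325]
orientation: [3.136, -0.174, -0.001]
wrist_force: [-0.8, -1.3, -0.4]
gripper_width: 0.165
```

```bash
python3 - <<'E'
from h import *
where()
im=manip.read_camera("scene");cv2.imwrite("pics/s11.png",cv2.resize(im[170:350,180:430],None,fx=3,fy=3,interpolation=2))
where()
E
```

```text
t 10.07 s,l,z mm [21.   0.9 32.5] F s,l,z [ 1.4 -0.6 -0.4] w 15.2 rv [ 3.136e+00 -1.740e-01 -1.000e-03]
t 10.12 s,l,z mm [21.   0.9 32.5] F s,l,z [ 1.9 -0.9 -0.2] w 15.1 rv [ 3.136e+00 -1.730e-01 -1.000e-03]
```

View pics/s11.png

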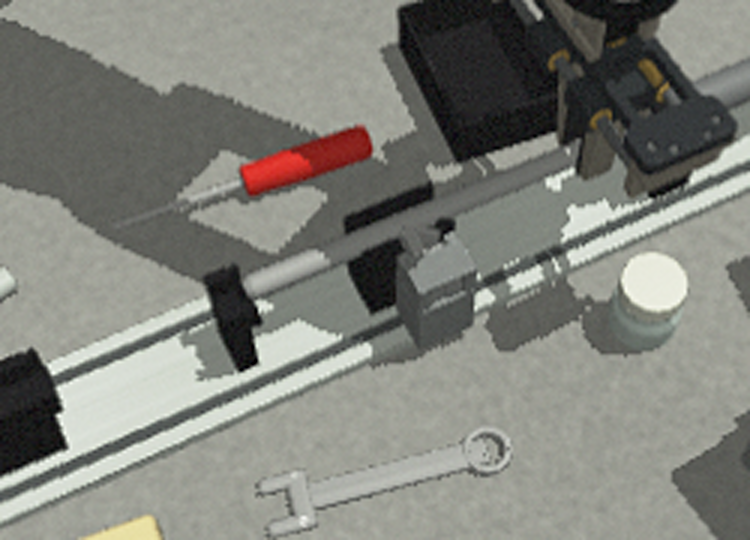

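Call:
apply_moves(series=[[[0,0.2,0],[0,0,0],255],[[0,0.4,0],[0,0,0],255],[[0,0.4,0],[0,0,0],255],[[0,0.4,0],[0,0,0],255],[[0,0.4,0],[0,0,0],255],[[0,0.4,0],[0,0,0],255],[[0,0.4,0],[0,0,0],255],[[0,0.3,0],[0,0,0],255],[[0,0.15,0],[0,0,0],255],[[0,0,0],[0,0,0],255]])

```text
time: 10.95
eef_pos: [0.5816, 0.1225, 0.0325]
orientation: [3.136, -0.174, -0.001]
wrist_force: [-2.1, -2.7, 0.0]
gripper_width: 0.165
```

```bash
python3 - <<'E'
from h import *
where()
im=manip.read_camera("scene");cv2.imwrite("pics/s12.png",cv2.resize(im[170:350,180:430],None,fx=3,fy=3,interpolation=2))
im=manip.read_camera("wrist");cv2.imwrite("pics/w12.png",im)
where()
E
```

```text
t 10.95 s,l,z mm [113.4   0.7  32.5] F s,l,z [ 2.9 -1.8  0. ] w 15.1 rv [ 3.136e+00 -1.740e-01 -1.000e-03]
t 11.05 s,l,z mm [112.4   0.8  32.5] F s,l,z [ 2.7 -2.7 -1. ] w 15.2 rv [ 3.136e+00 -1.730e-01 -1.000e-03]
```

View pics/s12.png

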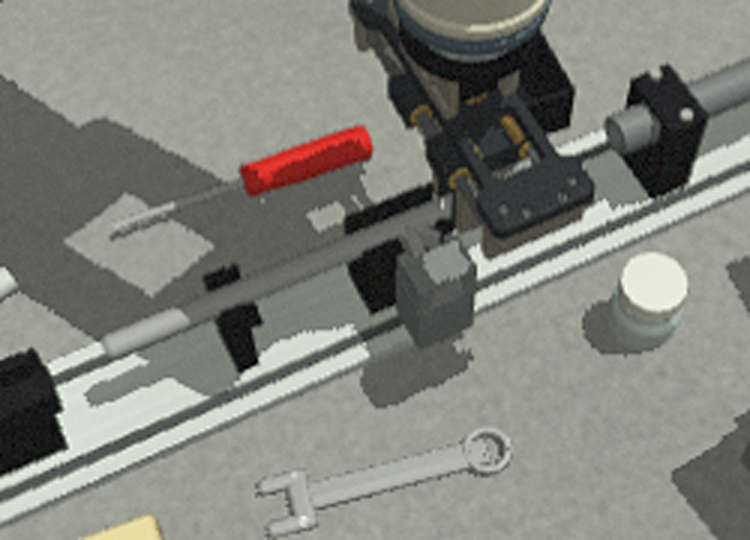

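View pics/w12.png

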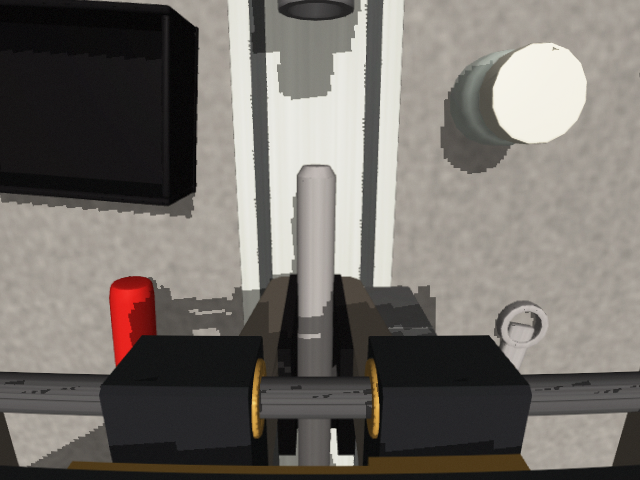

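Call:
apply_moves(series=[[[0,0,0],[0,0,0],150],[[0,0,0],[0,0,0],150],[[0,0,0],[0,0,0],150],[[0,0,-0.4],[0,0,0],150],[[0,0,-0.8],[0,0,0],150],[[0,0,-0.8],[0,0,0],150],[[0,0.3,-0.3],[0,0,0],150],[[0,0.9,0],[0,0,0],150],[[0,1,0],[0,0,0],150],[[0,1,0],[0,0,0],150]])

```text
time: 11.88
eef_pos: [0.5717, 0.0278, 0.1023]
orientation: [3.137, -0.17, 0.002]
wrist_force: [-0.1, -0.1, -0.4]
gripper_width: 0.411
```

Call:
apply_moves(series=[[[0,1,0],[0,0,0],150],[[0,1,0],[0,0,0],150],[[0,0.9,0],[0,0,0],150],[[0,0.4,0],[0,0,0],150],[[0,0,0],[0,0,0],150]])

```text
time: 12.3
eef_pos: [0.5605, -0.0721, 0.1018]
orientation: [3.136, -0.176, 0.001]
wrist_force: [0.3, 0.2, 0.5]
gripper_width: 0.409
```

```bash
python3 - <<'E'
from h import *
where()
pw=manip.camera_params("wrist")
im=manip.read_camera("wrist");cv2.imwrite("pics/w13.png",im)
where();plan(.304,.0008,.087,1);plan(.304,.0008,.0325,3)
for s in (.167,.2,.25,.3,.35):print(s,proj("wrist",fx(M,s,0,.0735),pw)[0].round(1))
im=manip.read_camera("scene");cv2.imwrite("pics/s13.png",cv2.resize(im[170:350,140:430],None,fx=2.7,fy=2.7,interpolation=2))
E
```

```text
t 12.3 s,l,z mm [309.1   0.9 101.8] F s,l,z [-0.2  0.3  0.5] w 37.6 rv [ 3.136e+00 -1.760e-01  1.000e-03]
t 12.35 s,l,z mm [307.6   0.9 101.8] F s,l,z [0.3 0.8 0.3] w 38.1 rv [-3.137e+00  1.760e-01 -1.000e-03]
dist 0.0152 turn [-0.01 -0.02 -0.16]
[[[-0.01,-0.12,0.49],[-0.0,-0.0,-0.03],0]]
dist 0.0694 turn [-0.01 -0.02 -0.16]
[[[-0.0,-0.04,0.77],[-0.0,-0.0,-0.01],0],[[-0.0,-0.04,0.77],[-0.0,-0.0,-0.01],0],[[-0.01,-0.04,0.77],[-0.0,-0.0,-0.01],0]]
0.167 [315.8  -9. ]
0.2 [316.   57.7]
0.25 [316.2 151.7]
0.3 [316.4 236.7]
0.35 [316.6 312.8]
```

View pics/w13.png

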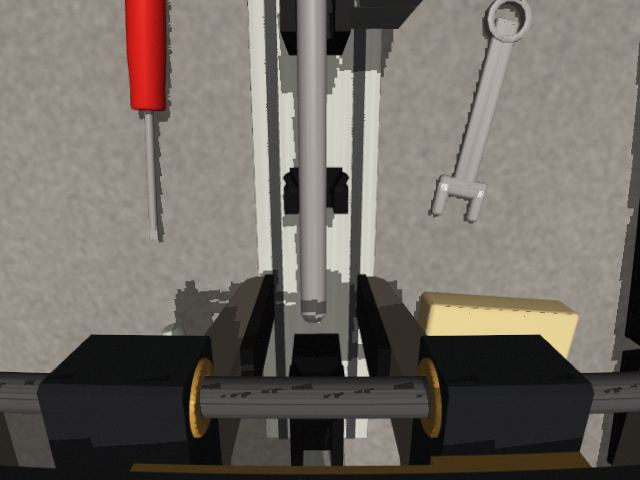

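View pics/s13.png

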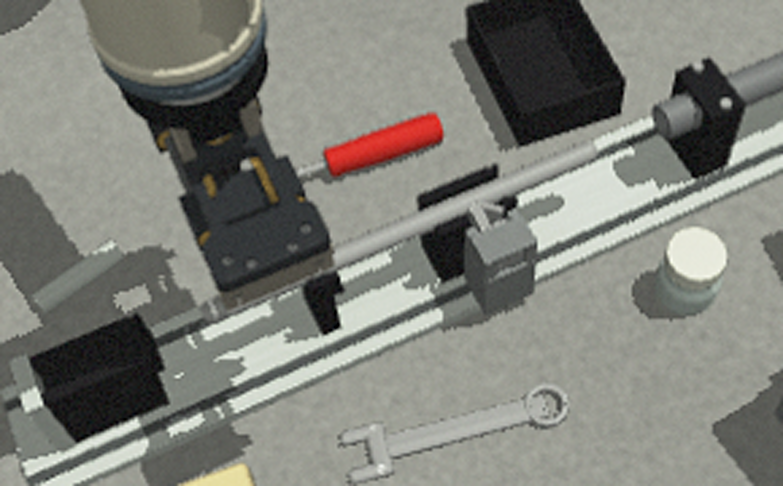

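Call:
apply_moves(series=[[[0,-0.1,0.5],[0,0,0],150],[[0,0,0.8],[0,0,0],150],[[0,0,0.7],[0,0,0],150],[[0,0,0.3],[0,0,0],150],[[0,0,0],[0,0,0],150]])

```text
time: 12.82
eef_pos: [0.5595, -0.0652, 0.0306]
orientation: [-3.137, 0.17, 0.006]
wrist_force: [-0.3, -0.0, -0.2]
gripper_width: 0.411
```

```bash
python3 - <<'E'
from h import *
where()
im=manip.read_camera("wrist");cv2.imwrite("pics/w14.png",im)
where()
E
```

```text
t 12.82 s,l,z mm [302.4  -0.8  30.6] F s,l,z [ 0.1 -0.3 -0.2] w 37.8 rv [-3.137  0.17   0.006]
t 12.87 s,l,z mm [3.026e+02 3.000e-01 3.200e+01] F s,l,z [-1.  -0.6 -0. ] w 37.8 rv [-3.137e+00  1.700e-01  3.000e-03]
```

View pics/w14.png

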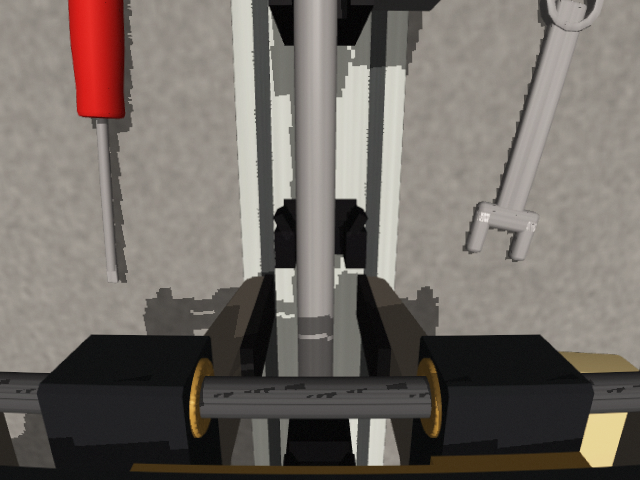

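Positioned right behind guide 2, rod between the pads. Close and pull.

Call:
apply_moves(series=[[[0,0,0],[0,0,0],255],[[0,0,0],[0,0,0],255],[[0,0,0],[0,0,0],255],[[0,0,0],[0,0,0],255],[[0,0,0],[0,0,0],255],[[0,0,0],[0,0,0],255]])

```text
time: 13.37
eef_pos: [0.5616, -0.0666, 0.0334]
orientation: [-3.137, 0.172, -0.002]
wrist_force: [-1.3, 1.8, 6.5]
gripper_width: 0.167
```

```bash
python3 - <<'E'
from h import *
where()
E
```

```text
t 13.37 s,l,z mm [303.6   1.5  33.4] F s,l,z [-1.6 -1.5  6.5] w 15.3 rv [-3.137e+00  1.720e-01 -2.000e-03]
```

Call:
apply_moves(series=[[[0,0.2,0],[0,0,0],255],[[0,0.3,0],[0,0,0],255],[[0,0.3,0],[0,0,0],255],[[0,0.3,0],[0,0,0],255],[[0,0.3,0],[0,0,0],255],[[0,0.2,0],[0,0,0],255]])

```text
time: 13.87
eef_pos: [0.5558, -0.1147, 0.0328]
orientation: [-3.136, 0.173, -0.0]
wrist_force: [0.6, 18.4, 11.9]
gripper_width: 0.165
```

```bash
python3 - <<'E'
from h import *
where()
im=manip.read_camera("wrist");cv2.imwrite("pics/w15.png",im)
im=manip.read_camera("scene");cv2.imwrite("pics/s15.png",cv2.resize(im[170:350,140:430],None,fx=2.7,fy=2.7,interpolation=2))
where()
E
```

```text
t 13.87 s,l,z mm [352.    0.9  32.8] F s,l,z [-18.3  -1.4  11.9] w 15.2 rv [-3.136  0.173 -0.   ]
t 13.97 s,l,z mm [352.5   1.   33. ] F s,l,z [-1.1 -0.5  6.9] w 15.2 rv [-3.137  0.174 -0.   ]
```

View pics/s15.png

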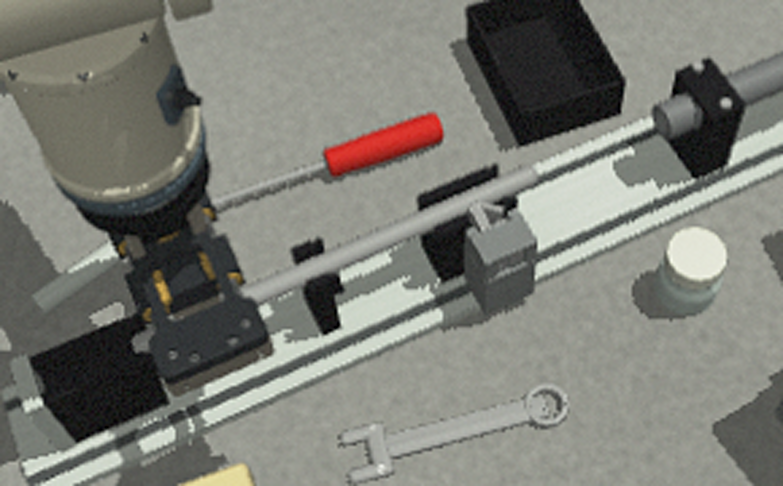

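Call:
apply_moves(series=[[[0,0.15,0],[0,0,0],255],[[0,0.2,0],[0,0,0],255],[[0,0.2,0],[0,0,0],255],[[0,0.1,0],[0,0,0],255]])

```text
time: 14.3
eef_pos: [0.5546, -0.1339, 0.0335]
orientation: [-3.136, 0.173, -0.003]
wrist_force: [1.1, 9.3, 9.7]
gripper_width: 0.16
```

```bash
python3 - <<'E'
from h import *
where()
im=manip.read_camera("wrist");cv2.imwrite("pics/w16.png",im)
im=manip.read_camera("scene");cv2.imwrite("pics/s16.png",cv2.resize(im[170:350,140:430],None,fx=2.7,fy=2.7,interpolation=2))
where()
E
```

```text
t 14.3 s,l,z mm [371.2   1.8  33.5] F s,l,z [-9.3  0.   9.7] w 14.7 rv [-3.136e+00  1.730e-01 -3.000e-03]
t 14.4 s,l,z mm [371.7   1.8  33.5] F s,l,z [-3.7 -0.8  9.4] w 15.2 rv [ 3.137e+00 -1.730e-01  3.000e-03]
```

View pics/w16.png

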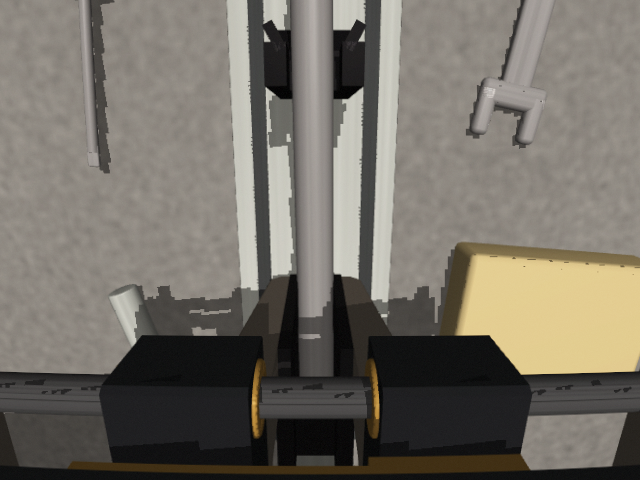

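View pics/s16.png

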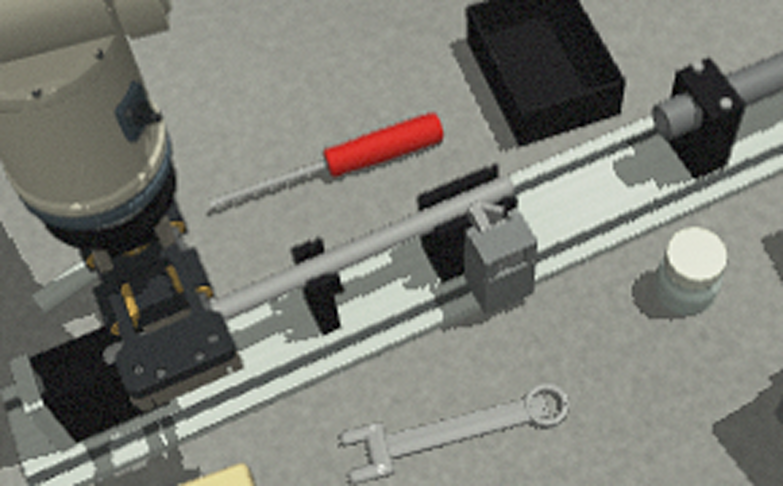

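Call:
apply_moves(series=[[[0,0,0],[0,0,0],170],[[0,0,0],[0,0,0],170],[[0,-0.4,0],[0,0,0],170],[[0,-0.6,0],[0,0,0],170],[[0,-0.6,0],[0,0,0],170],[[0,-0.3,0],[0,0,0],170],[[0,0,0],[0,0,0],170]])

```text
time: 14.98
eef_pos: [0.5598, -0.0753, 0.0323]
orientation: [-3.137, 0.169, 0.001]
wrist_force: [-0.3, 0.3, 0.3]
gripper_width: 0.335
```

```bash
python3 - <<'E'
from h import *
where()
im=manip.read_camera("scene");cv2.imwrite("pics/s17.png",cv2.resize(im[170:350,140:430],None,fx=2.7,fy=2.7,interpolation=2))
P=manip.camera_params("scene")
for s in(.11,.115,.12,.125,.13,.14):print(s,((proj("scene",fx(M,s,-.002,.0735),P)[0]-[140,170])*2.7).round(1))
where()
E
```

```text
t 14.98 s,l,z mm [312.4   0.6  32.3] F s,l,z [-0.2 -0.3  0.3] w 30.8 rv [-3.137e+00  1.690e-01  1.000e-03]
0.11 [524.6 174.9]
0.115 [518.4 177.5]
0.12 [512.2 180.1]
0.125 [506.  182.7]
0.13 [499.7 185.4]
0.14 [487.2 190.7]
t 15.03 s,l,z mm [313.3   0.7  32.4] F s,l,z [ 0.1 -0.3  0.2] w 30.6 rv [ 3.137e+00 -1.690e-01 -1.000e-03]
```

View pics/s17.png

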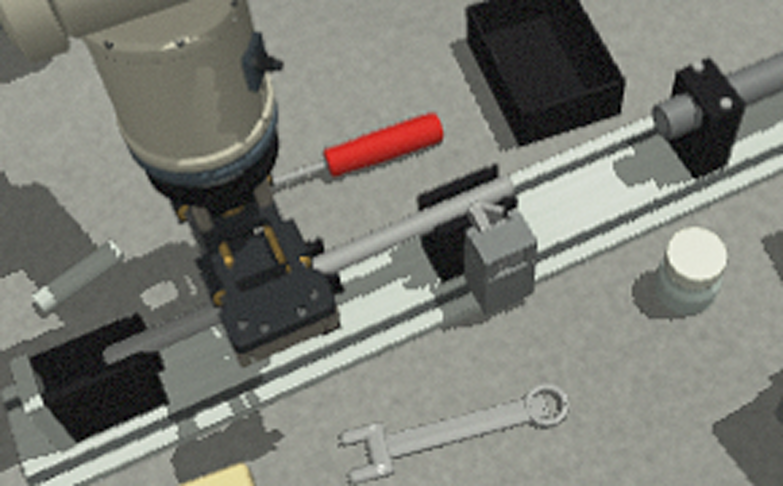

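Call:
apply_moves(series=[[[0,0,0],[0,0,0],255],[[0,0,0],[0,0,0],255],[[0,0,0],[0,0,0],255],[[0,0,0],[0,0,0],255],[[0,0,0],[0,0,0],255],[[0,0.1,0],[0,0,0],255],[[0,0.25,0],[0,0,0],255],[[0,0.25,0],[0,0,0],255],[[0,0.25,0],[0,0,0],255],[[0,0.25,0],[0,0,0],255]])

```text
time: 15.87
eef_pos: [0.5561, -0.1106, 0.0326]
orientation: [-3.137, 0.173, 0.0]
wrist_force: [-0.5, 3.7, -0.3]
gripper_width: 0.166
```

Call:
apply_moves(series=[[[0,0.1,0],[0,0,0],255],[[0,0.1,0],[0,0,0],255],[[0,0,0],[0,0,0],255]])

```text
time: 16.12
eef_pos: [0.5555, -0.1169, 0.0325]
orientation: [3.136, -0.173, -0.0]
wrist_force: [0.1, -1.0, -0.9]
gripper_width: 0.167
```

```bash
python3 - <<'E'
from h import *
where()
im=manip.read_camera("scene");cv2.imwrite("pics/s18.png",cv2.resize(im[200:290,270:370],None,fx=6,fy=6,interpolation=2))
where()
E
```

```text
t 16.12 s,l,z mm [354.2   0.9  32.5] F s,l,z [ 1.   0.2 -0.9] w 15.3 rv [ 3.136 -0.173 -0.   ]
t 16.17 s,l,z mm [353.9   1.   32.6] F s,l,z [ 0.8 -0.9 -0.6] w 15.2 rv [ 3.136 -0.173  0.   ]
```

View pics/s18.png

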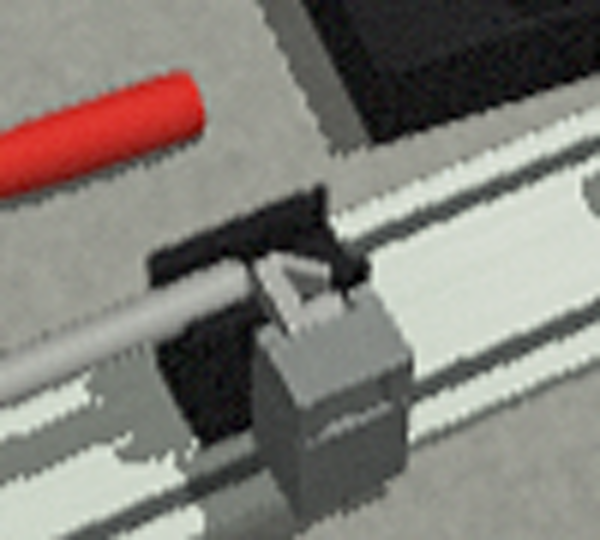

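Call:
apply_moves(series=[[[0,0.06,0],[0,0,0],255],[[0,0.06,0],[0,0,0],255],[[0,0,0],[0,0,0],255]])

```text
time: 16.42
eef_pos: [0.5552, -0.1196, 0.0326]
orientation: [3.137, -0.172, -0.0]
wrist_force: [0.4, -0.3, -1.2]
gripper_width: 0.165
```

Call:
apply_moves(series=[[[0,0.04,0],[0,0,0],255],[[0,0,0],[0,0,0],255]])

```text
time: 16.58
eef_pos: [0.5551, -0.1206, 0.0326]
orientation: [3.137, -0.172, -0.0]
wrist_force: [-0.2, -0.8, -1.3]
gripper_width: 0.167
```

```bash
python3 - <<'E'
from h import *
where()
im=manip.read_camera("scene");cv2.imwrite("pics/s19.png",cv2.resize(im[200:290,270:370],None,fx=6,fy=6,interpolation=2))
where()
E
```

```text
t 16.58 s,l,z mm [358.    0.9  32.6] F s,l,z [ 0.8 -0.1 -1.3] w 15.4 rv [ 3.137 -0.172 -0.   ]
t 16.63 s,l,z mm [358.    0.9  32.6] F s,l,z [-1.2  0.1 -1.5] w 15.4 rv [ 3.137 -0.172  0.   ]
```

View pics/s19.png

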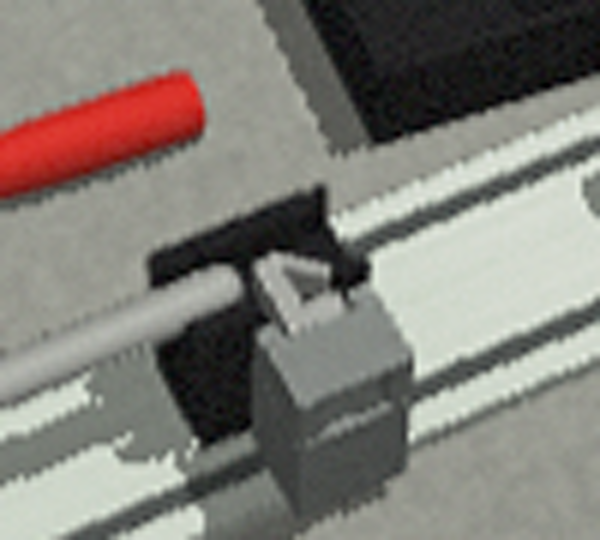

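Catch out with about 4 mm gap; continue until the stop pushes back.

Call:
apply_moves(series=[[[0,0.05,0],[0,0,0],255],[[0,0,0],[0,0,0],255]])

```text
time: 16.8
eef_pos: [0.5551, -0.121, 0.0326]
orientation: [-3.135, 0.173, -0.0]
wrist_force: [1.0, 6.2, -0.3]
gripper_width: 0.164
```

Call:
apply_moves(series=[[[0,0.05,0],[0,0,0],255],[[0,0,0],[0,0,0],255]])

```text
time: 16.97
eef_pos: [0.555, -0.1211, 0.0326]
orientation: [-3.133, 0.174, -0.0]
wrist_force: [2.2, 14.8, -0.1]
gripper_width: 0.164
```

Call:
apply_moves(series=[[[0,0.04,0],[0,0,0],255],[[0,0,0],[0,0,0],255]])

```text
time: 17.13
eef_pos: [0.555, -0.1212, 0.0326]
orientation: [-3.132, 0.175, -0.0]
wrist_force: [3.3, 20.2, 0.9]
gripper_width: 0.168
```

Call:
apply_moves(series=[[[0,-0.04,0],[0,0,0],255],[[0,0,0],[0,0,0],150],[[0,0,0],[0,0,0],150],[[0,0,0],[0,0,0],150],[[0,0,-0.3],[0,0,0],150],[[0,0,-0.7],[0,0,0],150],[[0,0,-1],[0,0,0],150],[[0,0,-1],[0,0,0],150],[[0,0,-1],[0,0,0],150],[[0,0,0],[0,0,0],150]])

```text
time: 17.97
eef_pos: [0.5584, -0.1248, 0.1592]
orientation: [3.135, -0.173, 0.014]
wrist_force: [0.2, -0.2, 0.6]
gripper_width: 0.41
```

```bash
python3 - <<'E'
from h import *
where()
p=manip.camera_params("wrist");im=manip.read_camera("wrist");cv2.imwrite("pics/w20.png",im)
im=manip.read_camera("scene");cv2.imwrite("pics/s20.png",cv2.resize(im[200:340,140:370],None,fx=3.4,fy=3.4,interpolation=2))
where()
for s in (.162,.167):print(s,proj("wrist",fx(M,s,0,.0735),p)[0].round(1))
E
```

```text
t 17.97 s,l,z mm [361.7   4.6 159.2] F s,l,z [0.2 0.2 0.6] w 37.8 rv [ 3.135 -0.173  0.014]
t 18.07 s,l,z mm [361.4   1.9 154.5] F s,l,z [-0.2  0.2 -0.8] w 37.7 rv [ 3.136 -0.173  0.005]
0.162 [309.1 -78.2]
0.167 [309.2 -69.5]
```

View pics/w20.png

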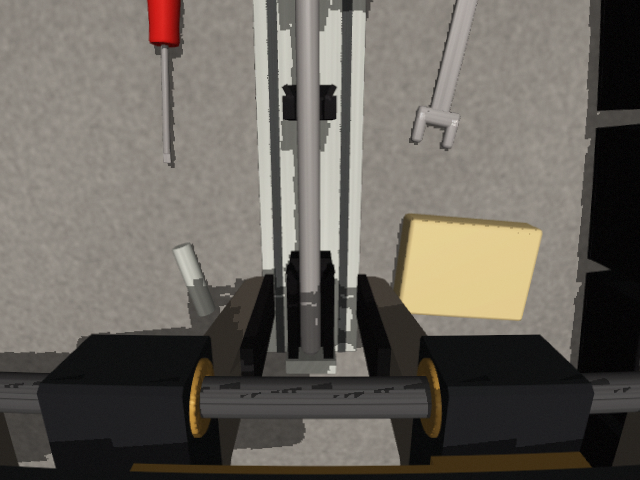

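View pics/s20.png

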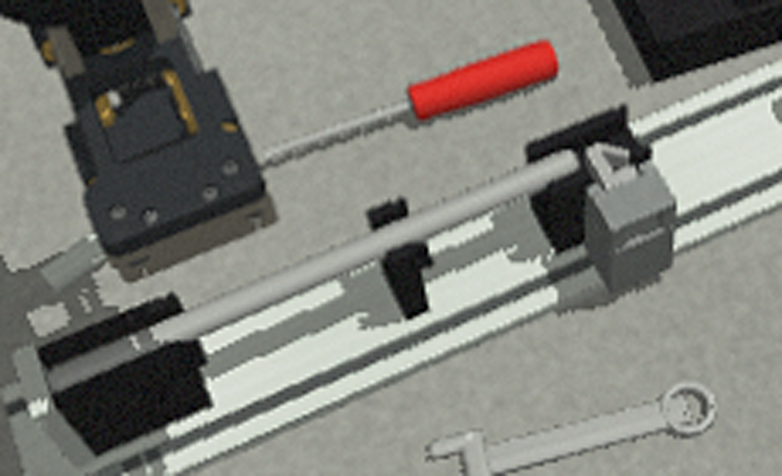

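Call:
apply_moves(series=[[[-0.5,0,-1],[0,0,0],150],[[-1,0,-0.5],[0,0,0],150],[[-1,0,0],[0,0,0],150],[[-1,0,0],[0,0,0],150],[[-1,0,0],[0,0,0],150],[[-0.5,0,0],[0,0,0],150],[[0,0,0],[0,0,0],150]])

```text
time: 18.65
eef_pos: [0.4017, -0.1066, 0.1964]
orientation: [-3.136, 0.173, 0.006]
wrist_force: [-0.2, -0.2, -0.1]
gripper_width: 0.415
```

```bash
python3 - <<'E'
from h import *
where()
im=manip.read_camera("top");a=cv2.imread("pics/top0.png")
cv2.imwrite("pics/t21.png",cv2.resize(im[60:360,90:520],None,fx=1.8,fy=1.8,interpolation=2))
cv2.imwrite("pics/t21z.png",cv2.resize(im[215:305,310:510],None,fx=4,fy=4,interpolation=2))
where()
E
```

```text
t 18.65 s,l,z mm [ 360.7 -153.2  196.4] F s,l,z [ 0.2 -0.2 -0.1] w 38.1 rv [-3.136  0.173  0.006]
t 18.7 s,l,z mm [ 360.9 -150.7  196.9] F s,l,z [ 0.5  0.8 -0.7] w 38.0 rv [-3.137e+00  1.730e-01  2.000e-03]
```

View pics/t21.png

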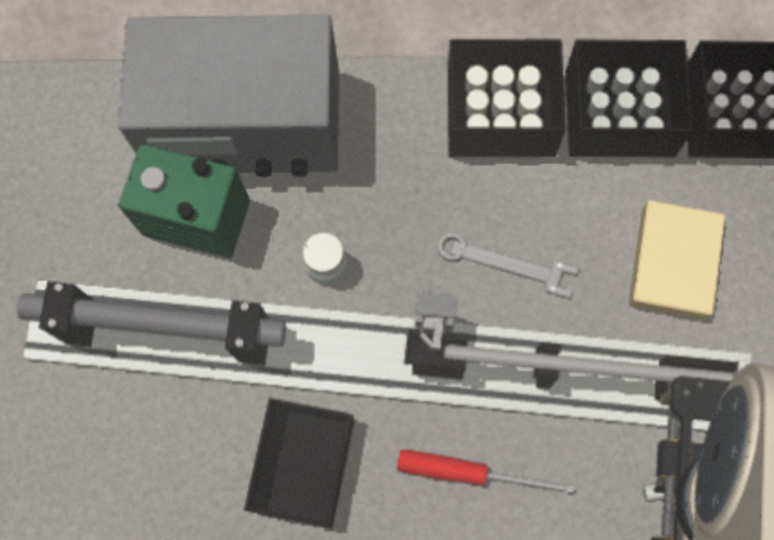

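View pics/t21z.png

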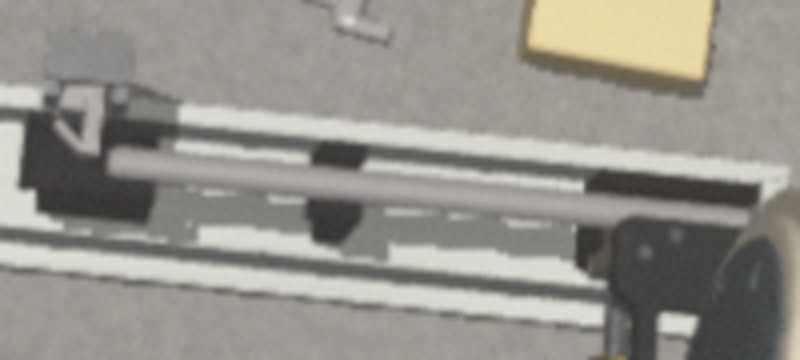

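Catch out, rod home, bystanders where they were. Handing in.

```bash
python3 -c "
from h import *
manip.close_job()"
```

```text
the job is handed in; nothing more can be done
```

The rod is home against the end stop, lying in the three guides, with the catch sprung out behind its rear end. I handed the job in at about 18.7 s of the 58 s.

I drew it with three strokes between the mouth and guide 1 and two between guides 2 and 3. The front end pushed the catch aside on the first stroke.

**Last checks**
- **Stop:** the tool stopped moving forward while the push rose to about 20 N. The last wrist picture shows the front end at the stop.
- **Catch:** the scene and top pictures show the nose out across the way, with a gap of a few mm to the rod's rear end. The expected gap is 5 mm.
- **Bystanders:** by eye against the first top picture, nothing had moved. In the last top picture the arm mostly covers the spacer; it was in place in the wrist picture just before that.
- **Robot:** the gripper was open and clear of everything, with wrist force about zero.

**What disagreed**
- **First grasp:** it closed on air just above the rod. In the pictures the fingertips sat about 28 mm above the reported TCP. I went down another 25 mm and kept that height for every grasp.
- **Fixture position:** the wrist camera put the fixture about 2.5 mm away from the top and scene cameras' result. I used a position between the two, and the later grasps confirmed it.
- **Guide 3 entry:** the force along the rod peaked briefly at about 18 N and fell away at once.

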